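# Clamp a card terminal in the repair cradle to the knob's click

## Robot

A 6-joint arm with a two-finger parallel gripper is mounted at the origin on a cart in front of the work surface, level with it; the furniture and walls round the work are solid. World frame = base frame: x ahead of the robot, y to its left, z up, the work surface at z = 0. Lengths are in m, angles in degrees, forces in N, time in s.
With the tool pointing down it reaches from about 0.4 to 0.825 m from the base axis. Payload 7 kg.
Tool frame: the origin (TCP) lies on the centre line of the jaws, within the pads' length; the fingertips stand r.tip_reach ahead of it and the grasp point (between the pads) is the TCP (r.tip_reach is the distance from the TCP to the fingertips, in m); z points along the fingers, y is the line along which they close (so a half turn about z gives the same grasp; the last joint's range is limited). The gripper opens to 88 mm and grips with 3 to 60 N. Pads are 19 mm wide; open, the fingers measure 130 mm over their backs; the gripper's body (78 mm by 193 mm) begins 47 mm behind the grasp point.
Start: joints at [90.762, 20.546, 0.682, 0, -70.136, -16.507], TCP at [0.183, 0.65, 0.246] pointing down, gripper open.
Joint ranges: [-176.03, 176.03], [-82.01, 121.73], [-58.28, 71.71], [-173.87, 95.51], [-174.79, -0.11], [-173.66, 173.66]. Speed limits (degrees/s): [136.94, 136.94, 172.46, 180, 180, 180].

## Interface

Orientations are given as [roll, pitch, yaw] about the fixed x, y, z axes, in that order (R = Rz(yaw) Ry(pitch) Rx(roll)).
In Python, from plant import sensors, cams, r gives the robot as it stands.
- The arm moves only by the tool drive_tool, never from a script. Its argument "rows" is a list of rows, each an object of numbers: "fingers": the gripper's target within -1 to 1 (fully open at 1, half-way at 0, shut at -1); "x", "y", "z": the shift along the tool's x, y, z in m; "spin": the turn about the tool's z in rad. A call has 1 to 10 rows; each row is the pose to reach, as a shift and turn from the pose commanded when the call began, along the tool's axes at that moment; what a row does not reach only later rows make up. A row lasts 1/8 s, in which the tool goes at most 62.5 mm and 10.7 degrees, less where a joint would pass 70% of its speed; a pose out of reach is approached as far as the arm can. A call with a gripper value outside its range is refused whole. The fingers move at their own pace and stop on an object; "newtons" is the grip in N (left out, the last holds). Time passes only in rows, so rows that repeat a pose let the fingers close. It gives the time, the measured TCP pose, the force, the opening and the grip force at its end, in the units of the state.
- sensors.get_state(): the state, without advancing time (a new reading comes with each control period).
- cams.capture(name): name is "scene" or "top" or "wrist"; returns a dict with "pixels" (384x512x3 uint8, red, green, blue), "intrinsics" (3x3 intrinsics, pixels), "k1" (the pictures are not rectified: a ray, as slopes to the right and down, at radius r is drawn at 1 + k1 r^2 times it, then the intrinsics apply), "eye" and "orientation" of the camera in the world; the wrist camera has in their place "T_tool_cam" (4x4, takes a point from camera to tool coordinates, whose origin is the TCP and whose axes are the flange's). Camera axes: x right, y up, looking along -z (the intrinsics and any distortion apply to the point x, -y, -z); pixel columns grow to the right and rows downward; lengths in m; the calibration is good to about 2 mm. A picture is of the moment at which its call begins: read the wrist's pose just before it. There is no depth.
- r.close_job(): hands the job in; it is judged then, once.
The state is a dict: "time_s": time; "joints": joint angles; "qd": joint speeds; "joint_torque": joint torques, N m; "tcp_pos": TCP position; "eef_rot": TCP orientation; "contact_force": force on the tool from outside, world axes, zero at the start; "moment": the same for the moment, N m; "gripper_width": finger opening in m; "gripper_force": force on a finger pad.
Only numpy, scipy, OpenCV 4.12 (cv2) and the standard library are available. Lean on these libraries where they do the work, as an engineer would, in place of code of your own. Each camera call takes 0.05 s, during which the arm holds its last target. There are 200 camera calls.

## Task

A card terminal lies face down on the sloping table of the repair cradle, ready to have its back opened. Push it sideways, along the foot ledge, until its long side is fully home against the two side stops, swing the clamp arm over it as far as the arm goes, then tighten the arm's black wing knob clockwise, regripping as needed, until its slip clutch clicks: one to three clicks, no more, so that the terminal is held and the screen not strained. Let go at the end, and do not shift the screwdriver, battery pack and side cutters lying about the cradle.

Things in the scene. Friction and masses are not known exactly. Their poses are not given: they have to be found in the camera images.
- seat (a point): Point on the top face of the cradle's fixed aluminium table (226 x 172 mm, 27 degrees slope, low side to the robot and its left), under the centre of the seated terminal, 100 mm over the bench. x = up the slope, y = left, z = out of the table; positions below called (x, y, z) are in this frame, in mm. Two rubber rests 4 high carry the terminal's ends; its lower end leans on a foot ledge 20 high at x = -73.
- side_stop (a point): Midway between the two side stops, on their faces, which look left: (0, -38, 11), axes as seat. The stops are dark blocks 26 long and 22 high at x = -42 and 42, on the right of the terminal.
- post_axis (a point): Point on the axis of the clamp arm's post, at the arm's mid height: (115, 0, 54), axes as seat; the arm swings about this z. The boss on the post is 32 across, top at z = 69. The arm's stop pin, 9 thick and 62 high, stands at (83, 17).
- cradle: The whole repair cradle, grey base 138 x 166 mm; fixed. Origin on the bench right below seat; x to the rear, y left, z up.
- terminal: Card terminal 146 x 76 x 28 mm, 0.2 kg, loose, face down, long side up the slope. Origin: centre of its back, which faces up at z = 29; its x points down the slope, y left, z into the table. Starts 14 to 34 mm left of home; home is (0, 0, 29). Its long left side (y + 38, z 5 to 28) is free to push; it slides under 2 to 4 N, its lower end drags on the ledge: push some 25 mm below its middle.
- clamp_arm (a joint): Swing of the clamp arm, rad: 0 = closed on its stop, pointing straight down the slope over the terminal; opens anticlockwise seen from above, to the right, up to 1.75; starts 0.9 to 1.5. It stays where left; 0.1 to 0.25 N m moves it.
- bar_mid (a point): Middle of the bare part of the clamp arm, 42 mm from the post's axis, mid height. x along the arm towards the post, z out of the table. Here the arm is a dark steel bar 24 mm wide, 12 mm thick (z = 48 to 60), free to be pushed on its side. The end boss, 34 mm across, is 100 mm from the post under the knob.
- knob_grip (a point): Middle of the wing of the black torque knob on the arm's end. x along the wing, y across, z along the knob's axis, out of the table. Wing 62 long, 19 thick, 29 high (14 above this point); below it a skirt 42 across, its top 15 below this point. At (15, 0, 86) with the arm closed. Clockwise from above drives the pad down 20 mm a turn.
- torque_knob (a joint): Slip of the knob on its screw, rad: 0 at the start, + clockwise. Ten notches: it rests 0.63 further after each click and stays under 0.2 while the screw follows. Running free takes 0.1 to 0.2 N m; under load the moment climbs to about 0.25 to 0.3 N m, then falls to zero or below within 0.3 rad as the clutch slips into the next notch.
- clamp_pad: Round rubber-faced pad, 30 mm across, sprung, under the arm's end on the knob's axis; it does not turn. Origin: middle of its lower face, which presses on the terminal's back as the knob is tightened. Starts 1 to 4 mm above the back: 0.5 to 1.4 rad of knob until it touches, and about 1 rad more until the clutch slips (held with some 25 N).
- screwdriver: Cross-head screwdriver, 205 mm long, in front of the cradle; leave it. Origin: middle of its underside.
- battery_pack: Flat battery pack 56 x 36 x 11 mm, left of the cradle; leave it. Origin: middle of its underside.
- cutters: Side cutters, 110 mm long, right of the cradle; leave them. Origin: middle of their underside.
There are look-alikes about, which are no part of the job. What is shaped like the terminal but red is not meant.

How it is judged (in metres and radians):
On the way, in this order (a step that is already met when the one before it is completed fails the run):
1. the terminal is home against the side stops, before it is clamped (y of terminal in the frame of seat below 0.003 m and angle between the x axis of terminal and the x axis of seat, either way round below 0.05 rad), for 0.2 s.
2. the arm is fully over and the knob has clicked, with the pad pressing on the terminal (value of joint clamp_arm below 0.06 rad and value of joint torque_knob above 0.45 rad and contact force between clamp_pad and terminal above 20 N), for 0.2 s.
At the end, for the whole second after the job is handed in: The terminal lies home against the side stops (within 3 mm and 3 degrees), resting on the rests and the foot ledge, at rest; the arm is closed to within 0.06 rad; the knob has clicked at least once and the pad presses on the terminal's back with more than 20 N (all of step 1 and all of step 2 and z of terminal in the frame of seat below 0.032 m and x of terminal in the frame of seat below 0.004 m and linear speed of terminal below 0.01 m/s); the robot touches nothing.
It fails at once if the knob is run on past three clicks (value of joint torque_knob above 2.3 rad).
It fails at once if the screwdriver, battery pack or side cutters are shifted by more than 20 mm (distance of any of screwdriver, battery_pack, cutters from where it was at the start of the episode above 0.02 m).
It also fails if it takes over 58 s, if anything falls off the work surface, if the arm or the gripper's body presses on something with over 40 N, if the wrist force passes 120 N, or if a joint passes its speed limit or range.

## Working session

There is one attempt and no reset: what is moved stays moved. The work goes in short steps, Python scripts to look and compute and a tool call to move; the robot and the scene stay as the last step left them, time stands still between calls to the robot, and variables do not carry over. Pictures are saved under pics/ and viewed, at most 10 in all, crops included, and the job is handed in when it is done.

Besides the shell and the picture viewer there is one more tool, called by a JSON object that holds its "api" and its "payload". drive_tool: Moves the arm, as the interface text tells. Its arguments: {"type":"object","properties":{"rows":{"type":"array"},"newtons":{"type":"number"}},"required":["rows"]}

```bash
ls; mkdir -p pics
python3 - <<'E'
from plant import sensors,cams,r
import cv2,numpy as np
s=sensors.get_state();print(s,r.tip_reach)
for n in ["scene","top"]:
    c=cams.capture(n);cv2.imwrite(f"pics/{n}0.png",c["pixels"][:,:,::-1])
    print(n,{k:v for k,v in c.items() if k!="pixels"})
E
```

```text
pics
{'time_s': 0.0, 'joints': array([ 9.07635487e+01,  2.05895771e+01,  6.34426210e-01, -2.08187533e-02,
       -7.01354260e+01, -1.65069801e+01]), 'qd': array([0.01042889, 0.01900199, 0.15177251, 0.0715444 , 0.00888977,
       0.03589926]), 'joint_torque': array([ 6.21360687e-04, -5.82716238e+01,  2.93050647e+01,  6.99710146e+00,
        7.03025493e-03, -1.55522353e-04]), 'tcp_pos': array([0.18304179, 0.64923647, 0.24464639]), 'eef_rot': array([ 1.79907595e+02, -6.97386287e-03, -1.57505154e+01]), 'contact_force': array([0.44275194, 0.47627679, 0.05011362]), 'moment': array([0.0008384 , 0.04718003, 0.0194722 ]), 'gripper_force': 0.0, 'gripper_width': 0.08731073115547518} 0.019
scene {'intrinsics': array([[403.19308197,   0.        , 254.66870831],
       [  0.        , 403.19308197, 188.32909065],
       [  0.        ,   0.        ,   1.        ]]), 'k1': -0.11783882853648169, 'eye': array([ 0.19062996, -0.54164648,  0.74235441]), 'orientation': array([ 4.75899807e+01,  4.00935576e-02, -2.42754471e+01])}
top {'intrinsics': array([[480.21857857,   0.        , 253.41801841],
       [  0.        , 480.21857857, 189.67277809],
       [  0.        ,   0.        ,   1.        ]]), 'k1': -0.1763140196939489, 'eye': array([0.3779372 , 0.06661927, 1.20557491]), 'orientation': array([  5.15036791,  -1.2975769 , -90.74166135])}
```

View pics/scene0.png

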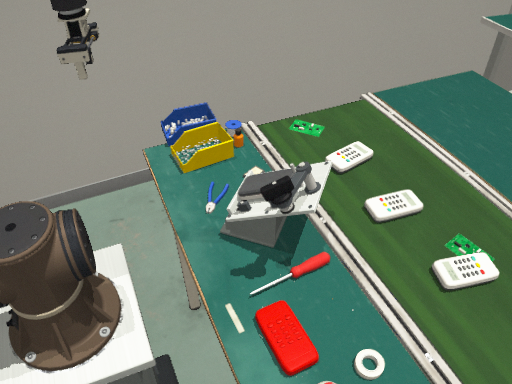

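View pics/top0.png

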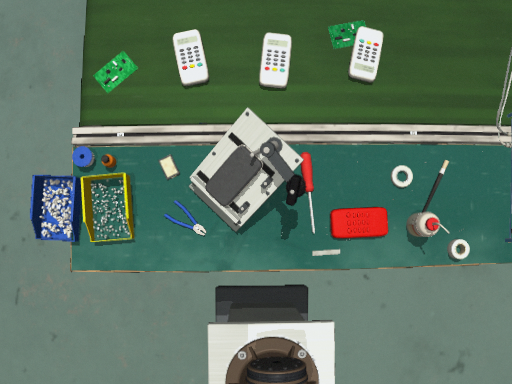

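The top view shows the cradle's table with corners near (248,108), (302,160), (240,230) and (190,180). The grey terminal is at (235,172), the post boss at (270,148) and the knob at (294,190). The red unit at (358,222) and the white ones are look-alikes. I'll enlarge to confirm.

Run:
```python
import cv2
a=cv2.imread("pics/top0.png")[100:240,180:325]
b=cv2.imread("pics/scene0.png")[155:250,215:340]
cv2.imwrite("pics/topc.png",cv2.resize(a,None,fx=4,fy=4,interpolation=cv2.INTER_CUBIC))
cv2.imwrite("pics/scenec.png",cv2.resize(b,None,fx=6,fy=6,interpolation=cv2.INTER_CUBIC))
```

```text
(no output)
```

View pics/topc.png

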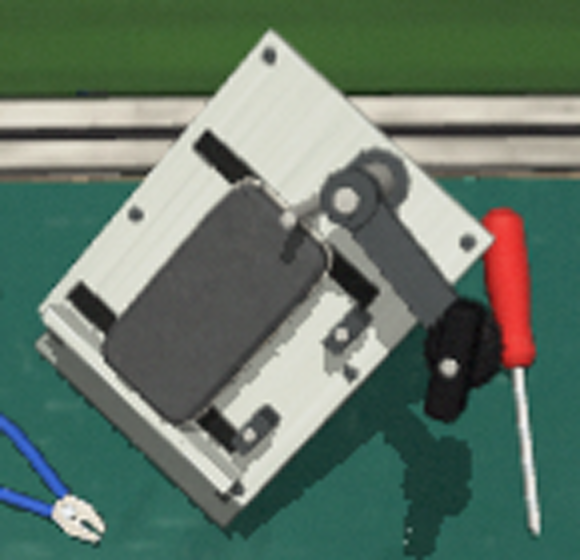

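View pics/scenec.png

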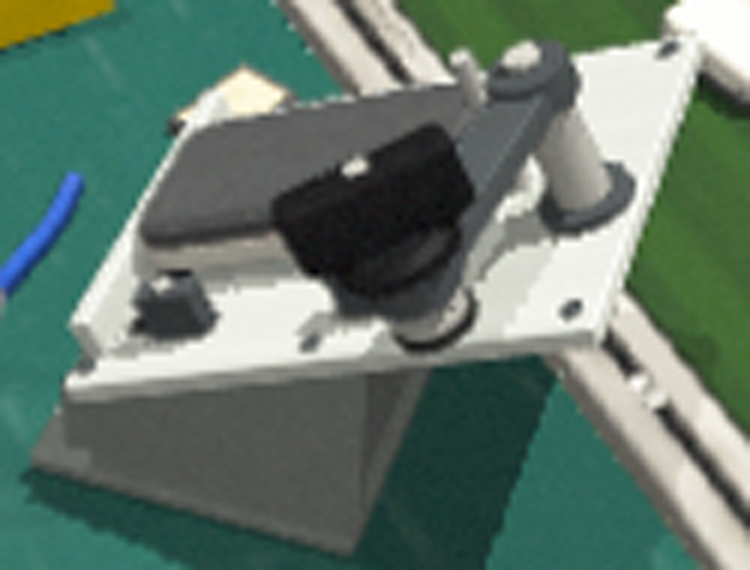

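The crops show:
- **Cradle parts:** boss cap at crop (345,199) in the top view, and pin tip at (290,217).
- **Stops:** tops at (343,333) and (250,434).
- **Knob:** stud at (449,366), with the wing running roughly along image (0.3,-1).
- **Terminal:** dark back centred near (218,300), lying on the cradle face down. It is the only unit that fits.

Next I fit the cradle pose.

```bash
cat > h.py <<'E'
import numpy as np,cv2
from scipy.spatial.transform import Rotation as R
from scipy.optimize import least_squares
def proj(c,P,eye=None,Rm=None):
    Rm=R.from_euler('xyz',c['orientation'],degrees=True).as_matrix() if Rm is None else Rm
    eye=c['eye'] if eye is None else eye
    q=(np.atleast_2d(P)-eye)@Rm; q=np.c_[q[:,0],-q[:,1]]/-q[:,2:]
    q=q*(1+c['k1']*(q**2).sum(1,keepdims=True)); K=c['intrinsics']
    return q*[K[0,0],K[1,1]]+K[:2,2]
def ray(c,uv,Rm=None):
    Rm=R.from_euler('xyz',c['orientation'],degrees=True).as_matrix() if Rm is None else Rm
    K=c['intrinsics'];d=(np.array(uv,float)-K[:2,2])/[K[0,0],K[1,1]];s=d.copy()
    for _ in range(20): s=d/(1+c['k1']*(s**2).sum(-1,keepdims=True))
    return np.c_[s[...,0:1],-s[...,1:2],-np.ones_like(s[...,:1])]@Rm.T
def frame(p):  # p = bx,by,yaw(rad) -> T seat
    M=np.eye(4);M[:3,:3]=(R.from_euler('z',p[2])*R.from_euler('y',-27,degrees=True)).as_matrix()
    M[:3,3]=[p[0],p[1],.1];return M
def w(M,P): return np.atleast_2d(P)/1e3@M[:3,:3].T+M[:3,3]
def onplane(c,M,uv,z,eye=None,Rm=None):  # seat coords mm at seat z
    d=ray(c,np.atleast_2d(uv),Rm)@M[:3,:3];e=((c['eye'] if eye is None else eye)-M[:3,3])@M[:3,:3]*1e3
    return e+d*((z-e[2])/d[:,2:])
E
python3 - <<'E'
from h import *
from plant import cams
ct,cs=cams.capture("top"),cams.capture("scene")
t=lambda u,v:(180+(u+.5)/4-.5,100+(v+.5)/4-.5)
s=lambda u,v:(215+(u+.5)/6-.5,155+(v+.5)/6-.5)
def pts(p):
    a=p[3];k=np.array([115-100*np.cos(a),-100*np.sin(a),100])
    return {'boss':[115,0,72],'pin':[83,17,62],'s1':[42,p[4],23],'s2':[-42,p[4],23],'k':k}
T={'boss':t(345,199),'pin':t(290,217),'s1':t(343,333),'s2':t(250,434),'k':t(449,366)}
S={'boss':s(521,55),'pin':s(462,60),'s2':s(162,284),'k':s(356,167)}
def f(p):
    M=frame(p);P=pts(p)
    return np.concatenate([(proj(ct,w(M,P[n]))[0]-T[n]) for n in T]+[(proj(cs,w(M,P[n]))[0]-S[n]) for n in S])
o=least_squares(f,[.55,.1,-.7,1.,-48],x_scale=[.1,.1,.1,.1,10])
p=o.x;print(p,np.rad2deg(p[2:4]));print(f(p).reshape(-1,2).round(1).tolist())
M=frame(p);np.save("p.npy",p)
corners=[t(250,178),t(330,265),t(180,425),t(104,350),t(218,300)]
print('terminal',onplane(ct,M,corners,29).round(1).tolist())
print('wing ends',onplane(ct,M,[t(470,302),t(443,420)],100).round(1).tolist())
print('home term centre world',w(M,[0,0,29]),'knob closed',w(M,[15,0,86]),'z',M[:3,2])
E
```

```text
[  0.49982813   0.06491738  -0.78392004   1.40283389 -44.4045702 ] [-44.91530969  80.37646107]
[[0.2, 0.8], [-0.2, 0.6], [-0.0, 0.5], [-0.2, 0.1], [-0.1, 0.7], [0.3, -1.2], [0.8, -0.6], [1.0, 0.2], [0.5, 0.2]]
terminal [[72.9, 52.2, 29.0], [68.7, -13.1, 29.0], [-65.7, -11.7, 29.0], [-65.4, 50.4, 29.0], [7.1, 20.2, 29.0]]
wing ends [[131.8, -82.8, 100.0], [76.1, -115.0, 100.0]]
home term centre world [[0.49050481 0.07421319 0.12583919]] knob closed [[0.48164417 0.08304767 0.18343642]] z [-0.32149392  0.3205449   0.89100652]
```

The fit is good to about 1 px: seat yaw is −45°, the arm is 1.40 rad open and the terminal sits about 20 mm left of home. Plan:
1. Push the terminal with closed fingers at tool yaw −45°.
2. Push the bar closed.
3. Push the wing end round on its low side, which also pushes the arm shut.

```bash
cat >> h.py <<'E'
def shift(tip_seat,yaw,pos=None,cur=None):
    """tool-axis shift (mm) and spin (rad) from current pose to have the fingertip centre at seat mm"""
    from plant import sensors
    s=sensors.get_state();pos=s['tcp_pos'] if pos is None else pos;cy=np.deg2rad(s['eef_rot'][2]) if cur is None else np.deg2rad(cur)
    M=frame(np.load('p.npy'));g=w(M,tip_seat)[0]+[0,0,.019];d=g-pos
    X=np.array([np.cos(cy),np.sin(cy)]);Y=np.array([np.sin(cy),-np.cos(cy)])
    dy=(np.deg2rad(yaw)-cy+np.pi)%(2*np.pi)-np.pi
    return np.round([d[:2]@X*1e3,d[:2]@Y*1e3,-d[2]*1e3],1).tolist(),round(-dy,3),g.round(4).tolist()
E
python3 - <<'E'
from h import *
for q in [(-25,100,90),(-25,94,15),(-25,59,15)]: print(q,shift(q,-45))
E
```

```text
(-25, 100, 90) ([457.1, 358.5, 57.1], np.float64(0.511), [0.5257, 0.1803, 0.1878])
(-25, 94, 15) ([483.9, 380.3, 123.9], np.float64(0.511), [0.5456, 0.152, 0.121])
(-25, 59, 15) ([466.8, 410.9, 123.9], np.float64(0.511), [0.5209, 0.1272, 0.121])
```

{"api": "drive_tool", "payload": {"rows": [{"fingers":-1,"x":0.046,"y":0.036,"z":0,"spin":0.06},{"fingers":-1,"x":0.092,"y":0.072,"z":0,"spin":0.12},{"fingers":-1,"x":0.138,"y":0.108,"z":0,"spin":0.18},{"fingers":-1,"x":0.184,"y":0.144,"z":0,"spin":0.24},{"fingers":-1,"x":0.23,"y":0.18,"z":0,"spin":0.3},{"fingers":-1,"x":0.276,"y":0.216,"z":0,"spin":0.36},{"fingers":-1,"x":0.322,"y":0.252,"z":0,"spin":0.42},{"fingers":-1,"x":0.368,"y":0.288,"z":0,"spin":0.48},{"fingers":-1,"x":0.414,"y":0.324,"z":0,"spin":0.511},{"fingers":-1,"x":0.457,"y":0.358,"z":0.03,"spin":0.511}], "newtons": 20}}

```text
time_s: 1.45
tcp_pos: [0.5282, 0.1802, 0.2175]
eef_rot: [-179.7, -0.1, -45.0]
contact_force: [0.7, 1.3, -1.2]
gripper_width: 0.0008
gripper_force: 0.0
```

Run:
```python
from h import *
from plant import sensors
s=sensors.get_state();print(s['tcp_pos'],s['eef_rot'],s['gripper_width'],s['contact_force'])
for q in [(-25,94,15),(-25,59,15)]: print(q,shift(q,-45))
```

```text
[0.52817551 0.1801683  0.21752924] [-1.79704674e+02 -7.39396170e-02 -4.50233758e+01] 0.0007759089577088183 [ 0.66757533  1.33818357 -1.235383  ]
(-25, 94, 15) ([32.2, 7.6, 96.5], np.float64(-0.0), [0.5456, 0.152, 0.121])
(-25, 59, 15) ([32.3, 42.6, 96.5], np.float64(-0.0), [0.5209, 0.1272, 0.121])
```

{"api": "drive_tool", "payload": {"rows": [{"fingers":-1,"x":0.032,"y":0.006,"z":0.04},{"fingers":-1,"x":0.032,"y":0.006,"z":0.075},{"fingers":-1,"x":0.032,"y":0.006,"z":0.0965},{"fingers":-1,"x":0.032,"y":0.006,"z":0.0965},{"fingers":-1,"x":0.032,"y":0.012,"z":0.0965},{"fingers":-1,"x":0.032,"y":0.018,"z":0.0965},{"fingers":-1,"x":0.032,"y":0.022,"z":0.0965},{"fingers":-1,"x":0.032,"y":0.026,"z":0.0965},{"fingers":-1,"x":0.032,"y":0.03,"z":0.0965},{"fingers":-1,"x":0.032,"y":0.032,"z":0.0965}]}}

```text
invalid input
```

Run:
```python
from h import *
print(shift((-25,59,15),-45))
```

```text
([32.3, 42.6, 96.5], np.float64(-0.0), [0.5209, 0.1272, 0.121])
```

{"api": "drive_tool", "payload": {"rows": [{"fingers":-1,"x":0.032,"y":0.006,"z":0.04,"spin":0},{"fingers":-1,"x":0.032,"y":0.006,"z":0.075,"spin":0},{"fingers":-1,"x":0.032,"y":0.006,"z":0.0965,"spin":0},{"fingers":-1,"x":0.032,"y":0.006,"z":0.0965,"spin":0},{"fingers":-1,"x":0.032,"y":0.012,"z":0.0965,"spin":0},{"fingers":-1,"x":0.032,"y":0.018,"z":0.0965,"spin":0},{"fingers":-1,"x":0.032,"y":0.022,"z":0.0965,"spin":0},{"fingers":-1,"x":0.032,"y":0.026,"z":0.0965,"spin":0},{"fingers":-1,"x":0.032,"y":0.03,"z":0.0965,"spin":0},{"fingers":-1,"x":0.032,"y":0.032,"z":0.0965,"spin":0}], "newtons": 20}}

```text
time_s: 2.7
tcp_pos: [0.5265, 0.1363, 0.1197]
eef_rot: [-179.9, -0.0, -45.0]
contact_force: [0.3, 1.8, 1.1]
gripper_width: 0.0003
gripper_force: 1.5
```

Run:
```python
from h import *
print(shift((-25,59,15),-45))
```

```text
([2.4, 10.4, -1.4], np.float64(-0.0), [0.5209, 0.1272, 0.121])
```

{"api": "drive_tool", "payload": {"rows": [{"fingers":-1,"x":0.0,"y":0.003,"z":0,"spin":0},{"fingers":-1,"x":0,"y":0.006,"z":0,"spin":0},{"fingers":-1,"x":0,"y":0.008,"z":0,"spin":0},{"fingers":-1,"x":0,"y":0.009,"z":0,"spin":0},{"fingers":-1,"x":0,"y":0.01,"z":0,"spin":0},{"fingers":-1,"x":0,"y":0.01,"z":0,"spin":0}], "newtons": 20}}

```text
time_s: 3.45
tcp_pos: [0.5189, 0.1288, 0.1192]
eef_rot: [-180.0, -0.0, -45.0]
contact_force: [2.2, 4.6, 2.3]
gripper_width: 0.0003
gripper_force: 2.1
```

```bash
cat > tm.py <<'E'
from h import *
from plant import cams,sensors
import sys
c=cams.capture("top");M=frame(np.load('p.npy'));cv2.imwrite(sys.argv[1],c["pixels"][:,:,::-1])
print(shift((-25,59,15),-45), sensors.get_state()['contact_force'])
E
python3 tm.py pics/top1.png; python3 -c "
import cv2;a=cv2.imread('pics/top1.png')[100:240,180:325];cv2.imwrite('pics/top1c.png',cv2.resize(a,None,fx=4,fy=4,interpolation=cv2.INTER_CUBIC))"
```

```text
([2.5, -0.3, -1.9], np.float64(-0.0), [0.5209, 0.1272, 0.121]) [2.44981277 3.93233694 3.83428772]
```

View pics/top1c.png

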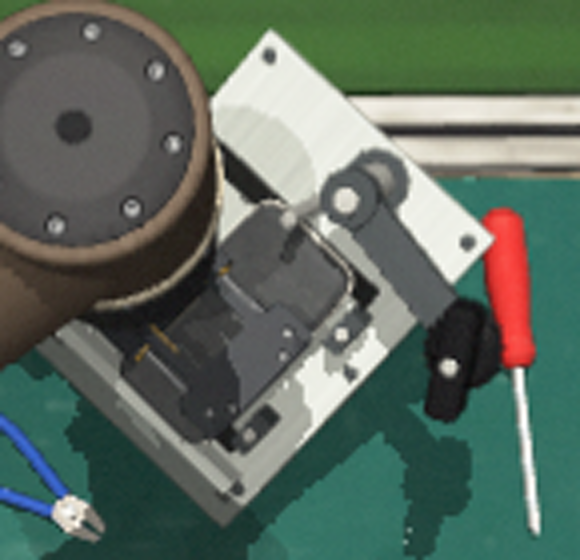

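The terminal moved right, and its right edge is near the stops (342,335) and (250,434). The sliding force is about 4.5 N. I'll push on until the force rises.

{"api": "drive_tool", "payload": {"rows": [{"fingers":-1,"x":0.0,"y":0.001,"z":0,"spin":0},{"fingers":-1,"x":0,"y":0.002,"z":0,"spin":0},{"fingers":-1,"x":0,"y":0.003,"z":0,"spin":0},{"fingers":-1,"x":0,"y":0.003,"z":0,"spin":0}], "newtons": 20}}

```text
time_s: 4.0
tcp_pos: [0.5166, 0.1265, 0.1191]
eef_rot: [180.0, -0.0, -45.0]
contact_force: [2.3, 3.3, 4.3]
gripper_width: 0.0003
gripper_force: 2.2
```

{"api": "drive_tool", "payload": {"rows": [{"fingers":-1,"x":0.0,"y":0.001,"z":0,"spin":0},{"fingers":-1,"x":0,"y":0.002,"z":0,"spin":0},{"fingers":-1,"x":0,"y":0.003,"z":0,"spin":0},{"fingers":-1,"x":0,"y":0.003,"z":0,"spin":0}], "newtons": 20}}

```text
time_s: 4.5
tcp_pos: [0.5147, 0.1247, 0.1191]
eef_rot: [-180.0, -0.0, -45.0]
contact_force: [3.5, 4.9, 2.3]
gripper_width: 0.0003
gripper_force: 2.9
```

{"api": "drive_tool", "payload": {"rows": [{"fingers":-1,"x":0.0,"y":0.001,"z":0,"spin":0},{"fingers":-1,"x":0,"y":0.002,"z":0,"spin":0},{"fingers":-1,"x":0,"y":0.003,"z":0,"spin":0},{"fingers":-1,"x":0,"y":0.003,"z":0,"spin":0}], "newtons": 20}}

```text
time_s: 5.0
tcp_pos: [0.5142, 0.1243, 0.1193]
eef_rot: [-179.7, -0.0, -45.0]
contact_force: [8.1, 10.3, -3.1]
gripper_width: 0.0003
gripper_force: 6.1
```

The force jumped to 13 N with almost no travel, so the terminal is at the stops. I'll back off, rise and check.

{"api": "drive_tool", "payload": {"rows": [{"fingers":-1,"x":0,"y":-0.01,"z":0,"spin":0},{"fingers":-1,"x":0,"y":-0.02,"z":-0.02,"spin":0},{"fingers":-1,"x":0,"y":-0.02,"z":-0.07,"spin":0},{"fingers":-1,"x":0,"y":-0.03,"z":-0.12,"spin":0},{"fingers":-1,"x":0.0,"y":-0.03,"z":-0.16,"spin":-0.1},{"fingers":-1,"x":0.03,"y":-0.03,"z":-0.16,"spin":-0.28},{"fingers":-1,"x":0.07,"y":-0.02,"z":-0.16,"spin":-0.46},{"fingers":-1,"x":0.11,"y":0.0,"z":-0.16,"spin":-0.64},{"fingers":-1,"x":0.13,"y":0.04,"z":-0.16,"spin":-0.82},{"fingers":-1,"x":0.14,"y":0.08,"z":-0.16,"spin":-1.0}], "newtons": 20}}

```text
time_s: 6.25
tcp_pos: [0.5527, -0.0354, 0.2769]
eef_rot: [180.0, 0.4, 12.5]
contact_force: [0.5, -0.5, 0.9]
gripper_width: 0.0005
gripper_force: 0.0
```

```bash
python3 tm.py pics/top2.png
python3 - <<'E'
from h import *
from plant import cams
a=cv2.imread('pics/top2.png')[100:240,180:325];b=cams.capture("scene")["pixels"][155:250,215:340,::-1]
A=cv2.resize(a,(400,386),interpolation=cv2.INTER_CUBIC);B=cv2.resize(b,(400,304),interpolation=cv2.INTER_CUBIC)
B=cv2.copyMakeBorder(B,0,82,0,0,cv2.BORDER_CONSTANT);cv2.imwrite('pics/two2.png',np.hstack([A,B]))
def tip(a,d,z=52,r=42): return (115-r*np.cos(a)+(12+d)*np.sin(a), -r*np.sin(a)-(12+d)*np.cos(a), z)
print(shift(tip(1.4,32,100),35));print(shift(tip(1.4,32),35))
E
```

```text
([9.4, -167.5, 156.5], np.float64(1.015), [0.5209, 0.1272, 0.121]) [-4.02222947 -2.031423   -0.80204584]
([-21.3, -8.5, 1.1], np.float64(-0.394), [0.5286, -0.0328, 0.2768])
([-9.6, 9.9, 43.8], np.float64(-0.394), [0.544, -0.0482, 0.234])
```

View pics/two2.png

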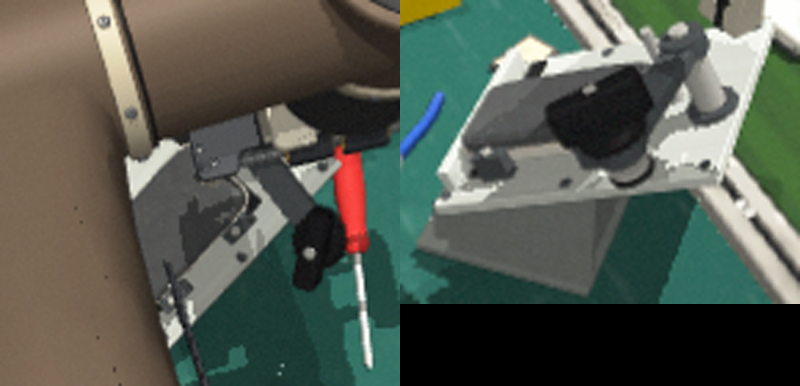

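The right view shows the terminal against the near stop (490,160). The right edge at the far stop looks parallel to it. Now to the arm's upslope side.

{"api": "drive_tool", "payload": {"rows": [{"fingers":-1,"x":-0.008,"y":0.006,"z":0,"spin":-0.18},{"fingers":-1,"x":-0.01,"y":0.01,"z":0.0,"spin":-0.36},{"fingers":-1,"x":-0.01,"y":0.01,"z":0.01,"spin":-0.394},{"fingers":-1,"x":-0.01,"y":0.01,"z":0.03,"spin":-0.394},{"fingers":-1,"x":-0.01,"y":0.01,"z":0.044,"spin":-0.394},{"fingers":-1,"x":-0.01,"y":0.01,"z":0.044,"spin":-0.394},{"fingers":-1,"x":-0.01,"y":0.01,"z":0.044,"spin":-0.394}], "newtons": 20}}

```text
time_s: 7.22
tcp_pos: [0.5474, -0.045, 0.2353]
eef_rot: [180.0, 0.0, 34.8]
contact_force: [-0.2, 0.6, 0.2]
gripper_width: 0.0005
gripper_force: 0.0
```

Run:
```python
from h import *
def tip(a,d,z=54,r=42): return (115-r*np.cos(a)+(12+d)*np.sin(a), -r*np.sin(a)-(12+d)*np.cos(a), z)
print(shift(tip(1.4,32),35))
for a in [1.4,1.3,1.15,1,.85,.7,.55,.4,.25,.1,0]: print(a,shift(tip(a,17),-45+np.rad2deg(a))[:2])
```

```text
([-4.7, -0.3, -0.4], np.float64(-0.003), [0.5434, -0.0475, 0.2358])
1.4 ([-4.6, -13.7, 6.3], np.float64(-0.007))
1.3 ([-7.2, -17.5, 8.4], np.float64(0.093))
1.15 ([-10.3, -23.6, 11.8], np.float64(0.243))
1 ([-12.3, -30.1, 15.2], np.float64(0.393))
0.85 ([-13.2, -36.9, 18.7], np.float64(0.543))
0.7 ([-13.0, -43.7, 22.1], np.float64(0.693))
0.55 ([-11.6, -50.5, 25.4], np.float64(0.843))
0.4 ([-9.1, -57.1, 28.4], np.float64(0.993))
0.25 ([-5.6, -63.2, 31.2], np.float64(1.143))
0.1 ([-1.1, -68.9, 33.7], np.float64(1.293))
0 ([2.4, -72.4, 35.1], np.float64(1.393))
```

```bash
cat > arm.py <<'E'
from h import *
import sys
def tip(a,d,r=42): return (115-r*np.cos(a)+(12+d)*np.sin(a), -r*np.sin(a)-(12+d)*np.cos(a), 53-8*np.sin(a))
for a in eval(sys.argv[1]): print(a,shift(tip(a,15),-45+np.rad2deg(a))[:2])
E
python3 - <<'E'
E
python3 arm.py "[1.4,1.3,1.2,1.08,.96,.84,.72,.6,.5,.4]"
```

```text
1.4 ([-3.8, -11.5, 15.1], np.float64(-0.007))
1.3 ([-6.3, -15.4, 17.1], np.float64(0.093))
1.2 ([-8.3, -19.5, 19.0], np.float64(0.193))
1.08 ([-10.1, -24.7, 21.4], np.float64(0.313))
0.96 ([-11.2, -30.2, 23.6], np.float64(0.433))
0.84 ([-11.6, -35.8, 25.8], np.float64(0.553))
0.72 ([-11.3, -41.4, 27.9], np.float64(0.673))
0.6 ([-10.3, -47.1, 29.7], np.float64(0.793))
0.5 ([-8.9, -51.7, 31.2], np.float64(0.893))
0.4 ([-7.1, -56.2, 32.5], np.float64(0.993))
```

{"api": "drive_tool", "payload": {"rows": [{"fingers":-1,"x":-0.004,"y":0,"z":0.015,"spin":0},{"fingers":-1,"x":-0.004,"y":-0.008,"z":0.015,"spin":0},{"fingers":-1,"x":-0.006,"y":-0.015,"z":0.017,"spin":0.09},{"fingers":-1,"x":-0.008,"y":-0.0195,"z":0.019,"spin":0.19},{"fingers":-1,"x":-0.01,"y":-0.0247,"z":0.0214,"spin":0.31},{"fingers":-1,"x":-0.011,"y":-0.03,"z":0.0236,"spin":0.43},{"fingers":-1,"x":-0.0116,"y":-0.0358,"z":0.0258,"spin":0.55},{"fingers":-1,"x":-0.0113,"y":-0.0414,"z":0.0279,"spin":0.67},{"fingers":-1,"x":-0.0103,"y":-0.047,"z":0.0297,"spin":0.79},{"fingers":-1,"x":-0.0089,"y":-0.0517,"z":0.0312,"spin":0.89}], "newtons": 20}}

```text
time_s: 8.48
tcp_pos: [0.5091, -0.0079, 0.2037]
eef_rot: [179.9, 0.1, -16.4]
contact_force: [-1.7, -2.0, -0.6]
gripper_width: 0.0006
gripper_force: 1.1
```

```bash
python3 arm.py "[.5,.4,.3,.2,.1,.05,0,-.03]"
python3 - <<'E'
from h import *
from plant import cams
b=cams.capture("scene")["pixels"][130:260,200:360,::-1]
cv2.imwrite('pics/s3.png',cv2.resize(b,None,fx=4,fy=4,interpolation=cv2.INTER_CUBIC))
E
```

```text
0.5 ([1.3, -0.6, -0.5], np.float64(-0.0))
0.4 ([-1.1, -4.9, 0.8], np.float64(0.1))
0.3 ([-3.0, -9.4, 1.9], np.float64(0.2))
0.2 ([-4.6, -14.1, 2.9], np.float64(0.3))
0.1 ([-5.7, -19.0, 3.7], np.float64(0.4))
0.05 ([-6.1, -21.4, 4.0], np.float64(0.45))
0 ([-6.3, -23.9, 4.3], np.float64(0.5))
-0.03 ([-6.4, -25.4, 4.4], np.float64(0.53))
```

View pics/s3.png

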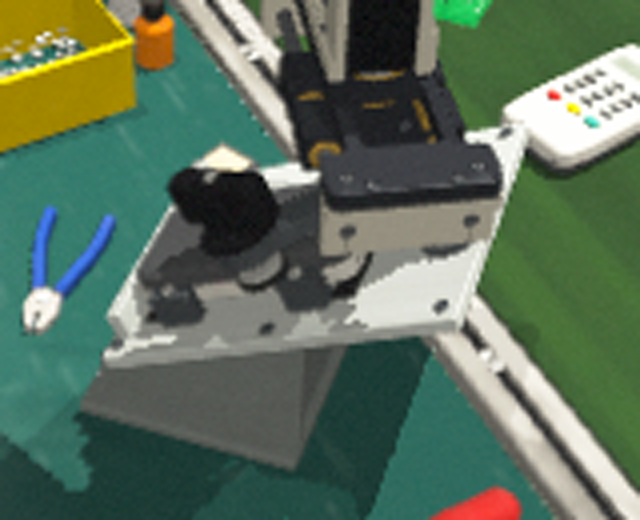

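The arm is swinging along, and the knob is over the terminal at (225,205). I'll finish the swing slowly.

{"api": "drive_tool", "payload": {"rows": [{"fingers":-1,"x":-0.001,"y":-0.005,"z":0.001,"spin":0.1},{"fingers":-1,"x":-0.003,"y":-0.0095,"z":0.002,"spin":0.2},{"fingers":-1,"x":-0.0045,"y":-0.014,"z":0.003,"spin":0.3},{"fingers":-1,"x":-0.0055,"y":-0.018,"z":0.0035,"spin":0.4},{"fingers":-1,"x":-0.006,"y":-0.021,"z":0.004,"spin":0.47},{"fingers":-1,"x":-0.006,"y":-0.022,"z":0.004,"spin":0.5},{"fingers":-1,"x":-0.006,"y":-0.023,"z":0.004,"spin":0.5}], "newtons": 20}}

```text
time_s: 9.4
tcp_pos: [0.5094, 0.0156, 0.1992]
eef_rot: [179.9, 0.1, -44.7]
contact_force: [-3.9, -2.5, -2.1]
gripper_width: 0.0004
gripper_force: 2.3
```

{"api": "drive_tool", "payload": {"rows": [{"fingers":-1,"x":0,"y":-0.0015,"z":0,"spin":0},{"fingers":-1,"x":0,"y":-0.003,"z":0,"spin":0},{"fingers":-1,"x":0,"y":-0.003,"z":0,"spin":0}], "newtons": 20}}

```text
time_s: 9.78
tcp_pos: [0.5101, 0.0165, 0.1991]
eef_rot: [179.6, 0.1, -44.7]
contact_force: [-10.6, -5.7, 2.2]
gripper_width: 0.0005
gripper_force: 5.9
```

View now.

The arm is on its stop: 12 N with no travel. I'll retreat to the right, up and away, then look at the knob.

{"api": "drive_tool", "payload": {"rows": [{"fingers":-1,"x":0,"y":0.012,"z":0,"spin":0},{"fingers":-1,"x":0,"y":0.03,"z":-0.01,"spin":0},{"fingers":-1,"x":0,"y":0.05,"z":-0.05,"spin":0},{"fingers":-1,"x":-0.02,"y":0.08,"z":-0.08,"spin":0},{"fingers":-1,"x":-0.06,"y":0.1,"z":-0.08,"spin":0},{"fingers":-1,"x":-0.08,"y":0.1,"z":-0.08,"spin":0},{"fingers":-1,"x":-0.08,"y":0.1,"z":-0.08,"spin":0}], "newtons": 20}}

```text
time_s: 10.65
tcp_pos: [0.3853, 0.0037, 0.2815]
eef_rot: [-179.7, -0.1, -44.7]
contact_force: [0.6, 1.4, 1.1]
gripper_width: 0.0003
gripper_force: 0.0
```

```bash
python3 tm.py pics/top4.png
python3 - <<'E'
from h import *
from plant import cams
M=frame(np.load('p.npy'))
cs=cams.capture("scene");ct=cams.capture("top")
print(proj(ct,w(M,[[15,0,100],[15,31,100],[115,0,72]])).round(1).tolist(),proj(cs,w(M,[[15,0,100],[115,0,72]])).round(1).tolist())
a=ct["pixels"][100:240,180:325,::-1];b=cs["pixels"][145:250,215:340,::-1]
A=cv2.resize(a,(400,386),interpolation=cv2.INTER_CUBIC);B=cv2.resize(b,(400,336),interpolation=cv2.INTER_CUBIC)
B=cv2.copyMakeBorder(B,0,50,0,0,cv2.BORDER_CONSTANT);cv2.imwrite('pics/two4.png',np.hstack([A,B]))
E
```

```text
([9.0, -182.8, 160.2], np.float64(0.006), [0.5209, 0.1272, 0.121]) [-0.17034506 -0.48344719  0.23383792]
[[232.1, 185.9], [221.6, 175.7], [266.0, 150.2]] [[256.0, 159.5], [301.8, 162.5]]
```

View pics/two4.png

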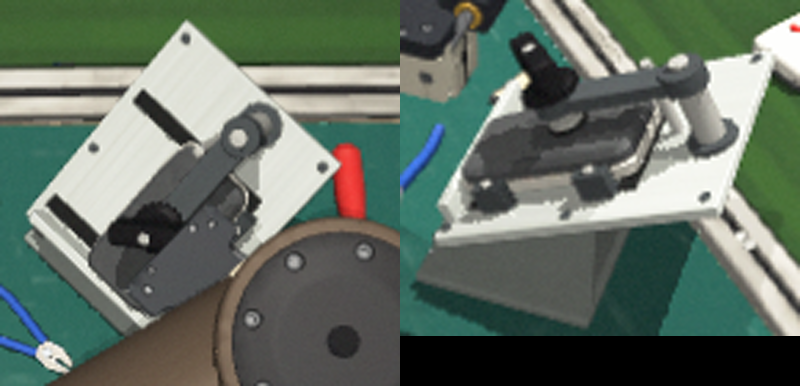

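The view shows the arm closed and the terminal against both stops (left stud (143,240), right view (490,195) and (595,180)). The wing's left end is at (108,236), so that end is at about 130° in the seat plane, as predicted. Next I work out the wing-push poses.

```bash
cat > kn.py <<'E'
from h import *
import sys
# args: list of (theta,gap,phi_turned,flip,lift)
def tip(th,gap,phi=0,lift=0,rho=28):
    a=np.deg2rad(th);e=np.array([np.cos(a),np.sin(a)]);t=np.array([np.sin(a),-np.cos(a)])
    de=20*phi/6.283;zt=(82 if t[0]>0 else 80)-de
    lean=max(0,t[0])*.51*(100-de-zt)
    q=np.array([15,0])+rho*e-(25+lean+gap)*t
    return np.r_[q+[lift*.454,0],zt+lift*.891]
if __name__=="__main__":
    from plant import sensors
    th0=float(sys.argv[3])
    for th,g,l in eval(sys.argv[1]):
        print(th,g,*shift(tip(th,g,np.deg2rad(th0-th),l),th-45-float(sys.argv[2])))
E
python3 kn.py "[(130,12,60),(130,12,0)]" 180 130
```

```text
130 12 [-32.7, -117.0, 45.1] 0.877 [0.4455, 0.1095, 0.2354]
130 12 [-32.7, -117.0, 105.1] 0.877 [0.4455, 0.1095, 0.1754]
```

{"api": "drive_tool", "payload": {"rows": [{"fingers":-1,"x":-0.01,"y":-0.03,"z":0,"spin":0.17},{"fingers":-1,"x":-0.02,"y":-0.06,"z":0,"spin":0.35},{"fingers":-1,"x":-0.03,"y":-0.09,"z":0,"spin":0.52},{"fingers":-1,"x":-0.033,"y":-0.117,"z":0,"spin":0.7},{"fingers":-1,"x":-0.033,"y":-0.117,"z":0,"spin":0.877},{"fingers":-1,"x":-0.033,"y":-0.117,"z":0.045,"spin":0.877},{"fingers":-1,"x":-0.033,"y":-0.117,"z":0.085,"spin":0.877},{"fingers":-1,"x":-0.033,"y":-0.117,"z":0.105,"spin":0.877},{"fingers":-1,"x":-0.033,"y":-0.117,"z":0.105,"spin":0.877}], "newtons": 20}}

```text
time_s: 11.92
tcp_pos: [0.4446, 0.1089, 0.1732]
eef_rot: [179.8, -0.2, -95.1]
contact_force: [-0.5, 0.4, 0.2]
gripper_width: 0.0005
gripper_force: 0.0
```

```bash
python3 kn.py "[(130,12,0),(130,4,0),(130,0,0),(125,0,0),(120,0,0),(115,0,0),(110,0,0),(105,0,0),(100,0,0),(95,0,0),(90,0,0),(85,0,0),(80,0,0)]" 180 130
```

```text
130 12 [-0.6, -0.8, -2.2] -0.001 [0.4455, 0.1095, 0.1754]
130 4 [-1.1, -8.3, -4.9] -0.001 [0.4529, 0.1092, 0.1782]
130 0 [-1.3, -12.0, -6.3] -0.001 [0.4567, 0.1091, 0.1796]
125 0 [-4.0, -14.2, -6.0] 0.086 [0.4591, 0.1116, 0.1792]
120 0 [-6.5, -16.6, -5.8] 0.173 [0.4618, 0.1139, 0.1791]
115 0 [-8.8, -19.3, -5.8] 0.26 [0.4647, 0.1159, 0.179]
110 0 [-10.9, -22.3, -6.0] 0.348 [0.4678, 0.1178, 0.1792]
105 0 [-12.8, -25.4, -6.3] 0.435 [0.4711, 0.1194, 0.1795]
100 0 [-14.4, -28.8, -6.7] 0.522 [0.4745, 0.1207, 0.18]
95 0 [-15.8, -32.3, -7.4] 0.609 [0.4781, 0.1217, 0.1806]
90 0 [-16.7, -35.9, -8.1] 0.697 [0.4818, 0.1224, 0.1814]
85 0 [-17.4, -39.6, -9.1] 0.784 [0.4856, 0.1227, 0.1823]
80 0 [-17.6, -43.4, -10.1] 0.871 [0.4894, 0.1226, 0.1834]
```

{"api": "drive_tool", "payload": {"rows": [{"fingers":-1,"x":-0.001,"y":-0.008,"z":-0.005,"spin":0},{"fingers":-1,"x":-0.001,"y":-0.012,"z":-0.006,"spin":0},{"fingers":-1,"x":-0.004,"y":-0.014,"z":-0.006,"spin":0.086},{"fingers":-1,"x":-0.0065,"y":-0.0166,"z":-0.006,"spin":0.17},{"fingers":-1,"x":-0.009,"y":-0.0193,"z":-0.006,"spin":0.26},{"fingers":-1,"x":-0.011,"y":-0.0223,"z":-0.006,"spin":0.35}], "newtons": 20}}

```text
time_s: 12.68
tcp_pos: [0.4649, 0.1182, 0.1806]
eef_rot: [179.7, -0.2, -115.4]
contact_force: [-17.1, 3.1, 3.4]
gripper_width: 0.0008
gripper_force: 7.7
```

```bash
python3 kn.py "[(115,0,0),(110,0,0),(105,0,0),(100,0,0),(95,0,0),(90,0,0),(85,0,0),(80,0,0),(75,0,0)]" 180 130
python3 - <<'E'
from h import *
from plant import cams
M=frame(np.load('p.npy'))
cs=cams.capture("scene")
b=cs["pixels"][130:230,200:320,::-1]
cv2.imwrite('pics/s5.png',cv2.resize(b,None,fx=4,fy=4,interpolation=cv2.INTER_CUBIC))
E
```

```text
115 0 [2.2, -0.7, 1.6] -0.093 [0.4647, 0.1159, 0.179]
110 0 [-0.8, -2.8, 1.4] -0.006 [0.4678, 0.1178, 0.1792]
105 0 [-3.7, -5.1, 1.1] 0.081 [0.4711, 0.1194, 0.1795]
100 0 [-6.4, -7.6, 0.7] 0.168 [0.4745, 0.1207, 0.18]
95 0 [-8.8, -10.5, 0.0] 0.256 [0.4781, 0.1217, 0.1806]
90 0 [-11.0, -13.5, -0.8] 0.343 [0.4818, 0.1224, 0.1814]
85 0 [-12.9, -16.8, -1.7] 0.43 [0.4856, 0.1227, 0.1823]
80 0 [-14.4, -20.2, -2.8] 0.517 [0.4894, 0.1226, 0.1834]
75 0 [-15.6, -23.8, -4.0] 0.605 [0.4931, 0.1222, 0.1846]
```

View pics/s5.png

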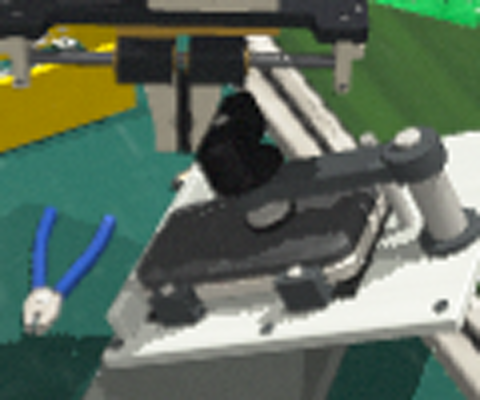

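The view shows the finger at (215,115) against the wing, which has turned somewhat. The force is 17 N. I'll go on in small steps and watch it.

{"api": "drive_tool", "payload": {"rows": [{"fingers":-1,"x":-0.002,"y":-0.004,"z":0.001,"spin":0.03},{"fingers":-1,"x":-0.0037,"y":-0.0051,"z":0.001,"spin":0.08},{"fingers":-1,"x":-0.005,"y":-0.0063,"z":0.001,"spin":0.12},{"fingers":-1,"x":-0.005,"y":-0.0063,"z":0.001,"spin":0.12}], "newtons": 20}}

```text
time_s: 13.22
tcp_pos: [0.4745, 0.1211, 0.1806]
eef_rot: [179.8, -0.0, -122.1]
contact_force: [-12.1, 5.5, 3.2]
gripper_width: 0.0003
gripper_force: 5.7
```

```bash
cat > mo.py <<'E'
from h import *
from plant import sensors
s=sensors.get_state();M=frame(np.load('p.npy'));Rm=M[:3,:3]
F=s['contact_force'];N=s['moment'];p=s['tcp_pos'];C=w(M,[15,0,86])[0]
tip=((p-[0,0,.019])-M[:3,3])@Rm*1e3
print('tip seat',tip.round(1),'F seat',(F@Rm).round(1),'N seat',(N@Rm).round(3),'knob moment if N at TCP',-((N+np.cross(p-C,F))@Rm).round(3)[2],'yaw',s['eef_rot'][2].round(1),'t',s['time_s'])
# contact lever from F,N: knob moment if acting at tip point
E
python3 mo.py
```

```text
tip seat [-23.3  21.9  81. ] F seat [-9.6 -4.7  8.5] N seat [-1.51   4.35   0.572] knob moment if N at TCP -0.921 yaw -122.1 t 13.225
```

```bash
cat >> mo.py <<'E'
for L in (.1,.2,.3,.35): print(L,round(-((N+np.cross(p+[0,0,L]-C,F))@Rm)[2],3),end=' ')
print('N world',N.round(2),'F',F.round(1))
E
python3 mo.py; python3 kn.py "[(103,0,0),(98,0,0),(94,0,0),(90,0,0),(86,0,0),(82,0,0),(78,0,0)]" 180 130
```

```text
tip seat [-23.3  21.9  81. ] F seat [-9.6 -4.7  8.5] N seat [-1.51   4.35   0.572] knob moment if N at TCP -0.921 yaw -122.1 t 13.225
0.1 -0.71 0.2 -0.498 0.3 -0.287 0.35 -0.181 N world [ 1.94  4.21 -0.18] F [-12.1   5.5   3.2]
103 0 [2.1, 1.2, 0.9] -0.001 [0.4724, 0.12, 0.1797]
98 0 [-0.8, -1.2, 0.4] 0.086 [0.476, 0.1212, 0.1802]
94 0 [-3.0, -3.3, -0.2] 0.156 [0.4789, 0.1219, 0.1807]
90 0 [-5.0, -5.5, -0.8] 0.226 [0.4818, 0.1224, 0.1814]
86 0 [-6.8, -7.9, -1.5] 0.296 [0.4849, 0.1227, 0.1821]
82 0 [-8.4, -10.5, -2.4] 0.366 [0.4879, 0.1227, 0.1829]
78 0 [-9.9, -13.1, -3.3] 0.435 [0.4909, 0.1225, 0.1839]
```

{"api": "drive_tool", "payload": {"rows": [{"fingers":-1,"x":-0.001,"y":-0.001,"z":0,"spin":0.08},{"fingers":-1,"x":-0.003,"y":-0.0033,"z":0,"spin":0.15},{"fingers":-1,"x":-0.005,"y":-0.0055,"z":-0.001,"spin":0.22},{"fingers":-1,"x":-0.0068,"y":-0.008,"z":-0.0015,"spin":0.3},{"fingers":-1,"x":-0.0084,"y":-0.0105,"z":-0.0024,"spin":0.37},{"fingers":-1,"x":-0.0084,"y":-0.0105,"z":-0.0024,"spin":0.37}], "newtons": 20}}

```text
time_s: 13.98
tcp_pos: [0.4888, 0.1231, 0.183]
eef_rot: [179.9, 0.0, -143.3]
contact_force: [-8.6, 5.9, -1.9]
gripper_width: 0.0006
gripper_force: 4.1
```

```bash
python3 mo.py
```

```text
tip seat [-14.5  33.4  79.2] F seat [-10.   -1.8   3. ] N seat [-0.345  3.456  0.048] knob moment if N at TCP -0.421 yaw -143.3 t 13.975
0.1 -0.337 0.2 -0.253 0.3 -0.17 0.35 -0.128 N world [ 2.21  2.68 -0.11] F [-8.6  5.9 -1.9]
```

```bash
python3 kn.py "[(82,10,0),(82,10,50)]" 180 130;  python3 kn.py "[(262,14,50),(262,12,0)]" 0 310
```

```text
82 10 [0.9, 9.1, 4.5] -0.005 [0.4826, 0.1299, 0.1784]
82 10 [0.9, 9.1, -45.5] -0.005 [0.4826, 0.1299, 0.2284]
262 14 [57.4, -67.2, -77.5] -0.005 [0.4829, 0.0349, 0.2605]
262 12 [57.4, -65.4, -26.6] -0.005 [0.4819, 0.0364, 0.2096]
```

{"api": "drive_tool", "payload": {"rows": [{"fingers":-1,"x":0,"y":0.01,"z":0,"spin":0},{"fingers":-1,"x":0,"y":0.012,"z":-0.03,"spin":0},{"fingers":-1,"x":0,"y":0.01,"z":-0.078,"spin":-0.15},{"fingers":-1,"x":0.01,"y":0,"z":-0.078,"spin":-0.33},{"fingers":-1,"x":0.02,"y":-0.01,"z":-0.078,"spin":-0.51},{"fingers":-1,"x":0.03,"y":-0.02,"z":-0.078,"spin":-0.69},{"fingers":-1,"x":0.04,"y":-0.03,"z":-0.078,"spin":-0.87},{"fingers":-1,"x":0.05,"y":-0.04,"z":-0.078,"spin":-1.05},{"fingers":-1,"x":0.055,"y":-0.055,"z":-0.078,"spin":-1.23},{"fingers":-1,"x":0.057,"y":-0.067,"z":-0.078,"spin":-1.41}], "newtons": 20}}

```text
time_s: 15.22
tcp_pos: [0.4847, 0.0341, 0.2619]
eef_rot: [-179.8, -0.1, -62.0]
contact_force: [-0.4, -0.7, 0.2]
gripper_width: 0.0001
gripper_force: 0.0
```

{"api": "drive_tool", "payload": {"rows": [{"fingers":-1,"x":0,"y":0,"z":0,"spin":-0.18},{"fingers":-1,"x":0,"y":0,"z":0,"spin":-0.36},{"fingers":-1,"x":0,"y":0,"z":0,"spin":-0.54},{"fingers":-1,"x":0,"y":0,"z":0,"spin":-0.72},{"fingers":-1,"x":0,"y":0,"z":0,"spin":-0.9},{"fingers":-1,"x":0,"y":0,"z":0,"spin":-1.08},{"fingers":-1,"x":0,"y":0,"z":0,"spin":-1.26},{"fingers":-1,"x":0,"y":0,"z":0,"spin":-1.44},{"fingers":-1,"x":0,"y":0,"z":0,"spin":-1.62},{"fingers":-1,"x":0,"y":0,"z":0,"spin":-1.74}], "newtons": 20}}

```text
time_s: 16.48
tcp_pos: [0.4847, 0.0346, 0.2618]
eef_rot: [179.9, -0.1, 37.6]
contact_force: [0.4, -0.1, 0.2]
gripper_width: 0.0003
gripper_force: 0.0
```

```bash
python3 kn.py "[(262,14,50),(262,12,0),(262,0,0),(250,0,0)]" 180 310;python3 mo.py
python3 - <<'E'
from h import *
from plant import cams
b=cams.capture("scene")["pixels"][130:230,200:320,::-1]
a=cams.capture("top")["pixels"][140:240,190:290,::-1]
cv2.imwrite('pics/s6.png',np.hstack([cv2.resize(b,(400,333),interpolation=cv2.INTER_CUBIC),cv2.resize(a,(333,333),interpolation=cv2.INTER_CUBIC)]))
E
```

```text
262 14 [-1.2, -1.3, 1.3] 0.011 [0.4829, 0.0349, 0.2605]
262 12 [-1.1, -3.1, 52.2] 0.011 [0.4819, 0.0364, 0.2096]
262 0 [-0.8, -13.8, 57.6] 0.011 [0.4756, 0.045, 0.2042]
250 0 [-5.2, -19.2, 61.3] 0.22 [0.4688, 0.0466, 0.2004]
tip seat [ 74.3 -32.2 122.4] F seat [0.4 0.2 0. ] N seat [ 0.024 -0.022 -0.04 ] knob moment if N at TCP 0.016 yaw 37.6 t 16.475
0.1 0.008 0.2 -0.0 0.3 -0.008 0.35 -0.012 N world [ 0.01 -0.04 -0.02] F [ 0.4 -0.1  0.2]
```

{"api": "drive_tool", "payload": {"rows": [{"fingers":-1,"x":-0.001,"y":-0.003,"z":0.03,"spin":0.011},{"fingers":-1,"x":-0.001,"y":-0.003,"z":0.052,"spin":0.011},{"fingers":-1,"x":-0.001,"y":-0.003,"z":0.052,"spin":0.011},{"fingers":-1,"x":-0.001,"y":-0.009,"z":0.055,"spin":0.011},{"fingers":-1,"x":-0.001,"y":-0.014,"z":0.0576,"spin":0.011},{"fingers":-1,"x":-0.003,"y":-0.0165,"z":0.0595,"spin":0.12},{"fingers":-1,"x":-0.005,"y":-0.0192,"z":0.0613,"spin":0.22}], "newtons": 20}}

```text
time_s: 17.45
tcp_pos: [0.4682, 0.0471, 0.1996]
eef_rot: [-180.0, -0.1, 24.5]
contact_force: [-0.9, -0.0, 0.3]
gripper_width: 0.0003
gripper_force: 0.0
```

```bash
python3 mo.py;python3 kn.py "[(255,0,0),(250,0,0),(244,0,0),(238,0,0),(232,0,0),(226,0,0),(220,0,0)]" 180 310
```

```text
tip seat [ 27.8 -34.9  76.3] F seat [-0.4 -0.6  0.5] N seat [-0.036 -0.089  0.014] knob moment if N at TCP 0.014 yaw 24.5 t 17.45
0.1 0.043 0.2 0.073 0.3 0.102 0.35 0.116 N world [-0.09 -0.04 -0.  ] F [-0.9 -0.   0.3]
255 0 [2.5, 2.6, -2.5] -0.096 [0.4716, 0.0458, 0.202]
250 0 [0.4, 0.7, -0.9] -0.009 [0.4688, 0.0466, 0.2004]
244 0 [-1.9, -1.8, 1.1] 0.096 [0.4657, 0.048, 0.1985]
238 0 [-3.9, -4.5, 3.1] 0.201 [0.4628, 0.0496, 0.1964]
232 0 [-5.5, -7.5, 5.2] 0.306 [0.4601, 0.0517, 0.1943]
226 0 [-6.7, -10.6, 7.3] 0.41 [0.4577, 0.054, 0.1923]
220 0 [-7.6, -13.8, 9.4] 0.515 [0.4556, 0.0566, 0.1902]
```

{"api": "drive_tool", "payload": {"rows": [{"fingers":-1,"x":-0.001,"y":-0.001,"z":0,"spin":0.05},{"fingers":-1,"x":-0.002,"y":-0.002,"z":0.001,"spin":0.1},{"fingers":-1,"x":-0.003,"y":-0.003,"z":0.002,"spin":0.15},{"fingers":-1,"x":-0.004,"y":-0.0045,"z":0.003,"spin":0.2}], "newtons": 20}}

```text
time_s: 17.95
tcp_pos: [0.4627, 0.0495, 0.1966]
eef_rot: [-180.0, -0.1, 13.1]
contact_force: [-0.4, 0.2, -0.2]
gripper_width: 0.0004
gripper_force: 0.0
```

```bash
python3 mo.py;python3 kn.py "[(238,0,0),(232,0,0),(226,0,0),(220,0,0),(214,0,0),(208,0,0),(202,0,0)]" 180 310
```

```text
tip seat [ 21.5 -37.1  76.1] F seat [-0.4 -0.2  0. ] N seat [ 0.031 -0.046  0.031] knob moment if N at TCP -0.012 yaw 13.1 t 17.95
0.1 -0.005 0.2 0.002 0.3 0.009 0.35 0.013 N world [-0.02 -0.04  0.04] F [-0.4  0.2 -0.2]
238 0 [0.1, -0.1, 0.2] 0.003 [0.4628, 0.0496, 0.1964]
232 0 [-2.1, -2.7, 2.2] 0.107 [0.4601, 0.0517, 0.1943]
226 0 [-3.9, -5.5, 4.3] 0.212 [0.4577, 0.054, 0.1923]
220 0 [-5.4, -8.5, 6.4] 0.317 [0.4556, 0.0566, 0.1902]
214 0 [-6.5, -11.7, 8.4] 0.421 [0.4538, 0.0595, 0.1881]
208 0 [-7.2, -15.0, 10.4] 0.526 [0.4523, 0.0625, 0.1861]
202 0 [-7.5, -18.5, 12.4] 0.631 [0.4513, 0.0658, 0.1842]
```

{"api": "drive_tool", "payload": {"rows": [{"fingers":-1,"x":-0.001,"y":-0.0014,"z":0.001,"spin":0.05},{"fingers":-1,"x":-0.002,"y":-0.0027,"z":0.002,"spin":0.1},{"fingers":-1,"x":-0.003,"y":-0.0041,"z":0.003,"spin":0.16},{"fingers":-1,"x":-0.004,"y":-0.0055,"z":0.004,"spin":0.21}], "newtons": 20}}

```text
time_s: 18.45
tcp_pos: [0.4577, 0.0531, 0.1932]
eef_rot: [179.9, -0.1, 1.1]
contact_force: [-1.7, -6.0, 5.9]
gripper_width: 0.0002
gripper_force: 3.6
```

```bash
python3 mo.py
python3 - <<'E'
from h import *
from plant import cams
M=frame(np.load('p.npy'))
c=cams.capture("scene")
b=c["pixels"][130:230,200:320,::-1]
a=cams.capture("wrist")["pixels"][:,:,::-1]
cv2.imwrite('pics/s7.png',np.hstack([cv2.resize(b,(456,380),interpolation=cv2.INTER_CUBIC),cv2.resize(a,(340,380))[:, :]]))
for th in (200,220,240,260): 
    e=np.array([np.cos(np.deg2rad(th)),np.sin(np.deg2rad(th))])*31
    print(th,((proj(c,w(M,[[15+e[0],e[1],96],[15-e[0],-e[1],96]]))-[200,130])*3.8).round(0).tolist())
E
```

```text
tip seat [ 14.5 -38.2  75.9] F seat [ 5.4 -5.4  3.9] N seat [-1.522 -1.061  0.81 ] knob moment if N at TCP -0.97 yaw 1.1 t 18.45
0.1 -0.722 0.2 -0.475 0.3 -0.228 0.35 -0.104 N world [-1.97  0.47  0.03] F [-1.7 -6.   5.9]
200 [[167.0, 137.0], [265.0, 99.0]]
220 [[169.0, 145.0], [262.0, 91.0]]
240 [[176.0, 150.0], [254.0, 87.0]]
260 [[189.0, 151.0], [242.0, 86.0]]
```

View pics/s7.png

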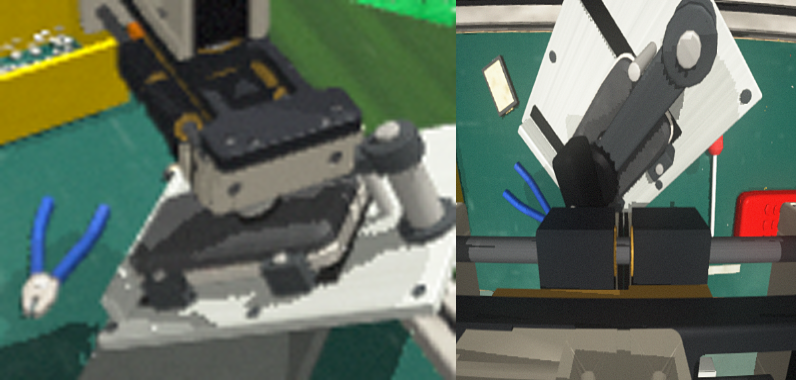

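The wrist view shows the wing end at (570,150) and contact made: 8 N, with the direction matching the wing face. I'll keep turning in short calls and watch the moment.

```bash
cat > inc.py <<'E'
from kn import *
# incremental shifts from theta a (current command) along arc, in current tool axes (yaw=th-45-180)
a,b,st,ph=map(float,sys.argv[1:5]) # ph: theta for which descent=0 ; b end
M=frame(np.load('p.npy'));g=lambda th:w(M,tip(th,0,np.deg2rad(min(ph-th,150))))[0]
cy=np.deg2rad(a-225);X=np.array([np.cos(cy),np.sin(cy)]);Y=np.array([np.sin(cy),-np.cos(cy)])
for th in np.arange(a,b-.1,-st):
    d=(g(th)-g(a))*1e3;print(th,(d[:2]@X).round(1),(d[:2]@Y).round(1),(-d[2]).round(1),round(np.deg2rad(a-th),2))
E
python3 inc.py 226 190 4 310
```

```text
226.0 0.0 0.0 -0.0 0.0
222.0 -1.4 -1.7 1.4 0.07
218.0 -2.7 -3.6 2.8 0.14
214.0 -3.8 -5.5 4.1 0.21
210.0 -4.8 -7.6 5.5 0.28
206.0 -5.6 -9.7 6.8 0.35
202.0 -6.2 -11.9 8.1 0.42
198.0 -6.7 -14.2 9.3 0.49
194.0 -7.0 -16.5 10.5 0.56
190.0 -7.1 -18.9 11.7 0.63
```

{"api": "drive_tool", "payload": {"rows": [{"fingers":-1,"x":-0.0014,"y":-0.0017,"z":0.0014,"spin":0.07},{"fingers":-1,"x":-0.0027,"y":-0.0036,"z":0.0028,"spin":0.14},{"fingers":-1,"x":-0.0038,"y":-0.0055,"z":0.0041,"spin":0.21},{"fingers":-1,"x":-0.0048,"y":-0.0076,"z":0.0055,"spin":0.28}], "newtons": 20}}

```text
time_s: 19.05
tcp_pos: [0.4515, 0.0599, 0.1873]
eef_rot: [179.9, 0.0, -15.0]
contact_force: [-4.4, -6.8, 6.8]
gripper_width: 0.0004
gripper_force: 4.3
```

```bash
python3 mo.py; python3 inc.py 210 174 4 310
```

```text
tip seat [  3.7 -37.7  74.8] F seat [ 4.5 -7.9  5.3] N seat [-2.383 -0.425  1.268] knob moment if N at TCP -1.461 yaw -15.0 t 19.05
0.1 -1.101 0.2 -0.742 0.3 -0.382 0.35 -0.202 N world [-2.21  1.6   0.05] F [-4.4 -6.8  6.8]
210.0 0.0 0.0 -0.0 0.0
206.0 -1.4 -1.8 1.3 0.07
202.0 -2.6 -3.8 2.6 0.14
198.0 -3.7 -5.8 3.8 0.21
194.0 -4.6 -8.0 5.0 0.28
190.0 -5.4 -10.2 6.2 0.35
186.0 -6.0 -12.5 7.3 0.42
182.0 -6.4 -14.9 8.4 0.49
178.0 -7.7 -17.5 7.6 0.56
174.0 -8.2 -19.4 8.5 0.63
```

{"api": "drive_tool", "payload": {"rows": [{"fingers":-1,"x":-0.0014,"y":-0.0018,"z":0.0013,"spin":0.07},{"fingers":-1,"x":-0.0026,"y":-0.0038,"z":0.0026,"spin":0.14},{"fingers":-1,"x":-0.0037,"y":-0.0058,"z":0.0038,"spin":0.21},{"fingers":-1,"x":-0.0046,"y":-0.008,"z":0.005,"spin":0.28}], "newtons": 20}}

```text
time_s: 19.55
tcp_pos: [0.448, 0.0685, 0.1817]
eef_rot: [179.8, 0.1, -31.0]
contact_force: [-7.9, -5.9, 7.2]
gripper_width: 0.0006
gripper_force: 4.8
```

```bash
python3 mo.py; python3 inc.py 194 158 4 310
```

```text
tip seat [ -6.4 -34.1  73.7] F seat [ 2.  -9.7  7. ] N seat [-3.062  0.606  1.649] knob moment if N at TCP -1.841 yaw -31.0 t 19.55
0.1 -1.401 0.2 -0.96 0.3 -0.519 0.35 -0.298 N world [-2.03  2.88  0.08] F [-7.9 -5.9  7.2]
194.0 0.0 0.0 -0.0 0.0
190.0 -1.4 -1.9 1.2 0.07
186.0 -2.6 -4.0 2.3 0.14
182.0 -3.7 -6.1 3.3 0.21
178.0 -5.6 -8.3 2.5 0.28
174.0 -6.6 -10.0 3.5 0.35
170.0 -7.5 -11.9 4.4 0.42
166.0 -8.4 -13.8 5.3 0.49
162.0 -9.1 -15.9 6.2 0.56
158.0 -9.8 -18.0 6.9 0.63
```

{"api": "drive_tool", "payload": {"rows": [{"fingers":-1,"x":-0.0014,"y":-0.0019,"z":0.001,"spin":0.07},{"fingers":-1,"x":-0.0026,"y":-0.004,"z":0.002,"spin":0.14},{"fingers":-1,"x":-0.004,"y":-0.006,"z":0.0025,"spin":0.21}], "newtons": 20}}

```text
time_s: 19.92
tcp_pos: [0.4468, 0.0755, 0.1788]
eef_rot: [179.7, 0.1, -43.1]
contact_force: [-10.9, -6.0, 7.8]
gripper_width: 0.0004
gripper_force: 5.9
```

```bash
python3 mo.py; python3 inc.py 182 158 4 310
```

```text
tip seat [-12.9 -29.9  73.7] F seat [  0.5 -11.9   8.6] N seat [-3.486  1.54   1.991] knob moment if N at TCP -2.235 yaw -43.1 t 19.925
0.1 -1.694 0.2 -1.154 0.3 -0.613 0.35 -0.343 N world [-1.75  3.92  0.19] F [-10.9  -6.    7.8]
182.0 0.0 0.0 -0.0 0.0
178.0 -2.3 -1.7 -0.8 0.07
174.0 -3.7 -3.2 0.2 0.14
170.0 -5.0 -4.8 1.1 0.21
166.0 -6.2 -6.5 2.0 0.28
162.0 -7.4 -8.4 2.9 0.35
158.0 -8.5 -10.4 3.6 0.42
```

{"api": "drive_tool", "payload": {"rows": [{"fingers":-1,"x":-0.0013,"y":-0.0018,"z":0.0005,"spin":0.07},{"fingers":-1,"x":-0.0026,"y":-0.0036,"z":0.001,"spin":0.14}], "newtons": 20}}

```text
time_s: 20.18
tcp_pos: [0.4469, 0.0803, 0.1775]
eef_rot: [179.7, 0.1, -51.1]
contact_force: [-14.4, -2.8, 7.0]
gripper_width: 0.0006
gripper_force: 6.7
```

```bash
python3 mo.py
```

```text
tip seat [-16.5 -26.5  74.1] F seat [ -4.1 -12.1  10. ] N seat [-3.338  2.872  1.697] knob moment if N at TCP -1.864 yaw -51.1 t 20.175
0.1 -1.315 0.2 -0.766 0.3 -0.217 0.35 0.057 N world [-0.62  4.68 -0.  ] F [-14.4  -2.8   7. ]
```

```bash
python3 inc.py 174 126 4 310
```

```text
174.0 0.0 0.0 -0.0 0.0
170.0 -1.5 -1.4 0.9 0.07
166.0 -3.0 -3.0 1.8 0.14
162.0 -4.4 -4.6 2.7 0.21
158.0 -5.8 -6.4 3.4 0.28
154.0 -7.1 -8.4 4.0 0.35
150.0 -8.4 -10.4 4.5 0.42
146.0 -9.5 -12.6 5.0 0.49
142.0 -10.5 -14.9 5.4 0.56
138.0 -11.4 -17.4 5.7 0.63
134.0 -12.2 -19.9 6.0 0.7
130.0 -12.8 -22.5 6.1 0.77
126.0 -13.2 -25.2 6.2 0.84
```

{"api": "drive_tool", "payload": {"rows": [{"fingers":-1,"x":-0.0014,"y":-0.0017,"z":0.0008,"spin":0.07},{"fingers":-1,"x":-0.0028,"y":-0.0034,"z":0.0015,"spin":0.14}], "newtons": 20}}

```text
time_s: 20.42
tcp_pos: [0.447, 0.084, 0.1761]
eef_rot: [179.5, 0.0, -59.2]
contact_force: [-20.3, -3.9, 14.4]
gripper_width: 0.0005
gripper_force: 11.3
```

```bash
python3 mo.py
```

```text
tip seat [-19.4 -23.8  73.9] F seat [ -3.8 -17.1  18.1] N seat [-4.941  3.788  2.467] knob moment if N at TCP -2.817 yaw -59.2 t 20.425
0.1 -2.042 0.2 -1.266 0.3 -0.49 0.35 -0.102 N world [-1.24  6.58 -0.05] F [-20.3  -3.9  14.4]
```

{"api": "drive_tool", "payload": {"rows": [{"fingers":-1,"x":0,"y":0,"z":-0.004,"spin":0},{"fingers":-1,"x":0,"y":0,"z":-0.006,"spin":0}], "newtons": 20}}

```text
time_s: 20.68
tcp_pos: [0.447, 0.084, 0.1808]
eef_rot: [179.5, 0.1, -59.1]
contact_force: [-8.3, -3.6, -4.0]
gripper_width: 0.0003
gripper_force: 4.1
```

```bash
python3 mo.py
```

```text
tip seat [-17.3 -23.8  78.2] F seat [-4.8 -8.4 -2.1] N seat [-2.603  1.301  1.213] knob moment if N at TCP -1.296 yaw -59.1 t 20.675
0.1 -0.917 0.2 -0.537 0.3 -0.158 0.35 0.032 N world [-1.11  2.95 -0.1 ] F [-8.3 -3.6 -4. ]
```

{"api": "drive_tool", "payload": {"rows": [{"fingers":-1,"x":-0.0013,"y":-0.0018,"z":0,"spin":0.07},{"fingers":-1,"x":-0.0026,"y":-0.0036,"z":0.0005,"spin":0.14}], "newtons": 20}}

```text
time_s: 20.92
tcp_pos: [0.4473, 0.0873, 0.1802]
eef_rot: [179.3, -0.0, -67.2]
contact_force: [-21.2, -4.8, 7.6]
gripper_width: 0.0007
gripper_force: 11.0
```

```bash
python3 mo.py
```

```text
tip seat [-19.4 -21.3  78.6] F seat [ -7.  -18.4  12.1] N seat [-5.354  3.791  2.727] knob moment if N at TCP -3.053 yaw -67.2 t 20.925
0.1 -2.218 0.2 -1.384 0.3 -0.55 0.35 -0.133 N world [-1.58  6.93 -0.  ] F [-21.2  -4.8   7.6]
```

{"api": "drive_tool", "payload": {"rows": [{"fingers":-1,"x":-0.001,"y":-0.0018,"z":0,"spin":0.0},{"fingers":-1,"x":-0.0015,"y":-0.0035,"z":0,"spin":0.0}], "newtons": 20}}

```text
time_s: 21.18
tcp_pos: [0.4478, 0.0882, 0.18]
eef_rot: [179.0, -0.1, -67.1]
contact_force: [-27.8, -11.6, 14.6]
gripper_width: 0.0007
gripper_force: 16.1
```

```bash
cat > mo.py <<'E'
from h import *
from plant import sensors
s=sensors.get_state();M=frame(np.load('p.npy'));Rm=M[:3,:3]
F=s['contact_force'];N=s['moment'];p=s['tcp_pos'];C=w(M,[15,0,86])[0]
tip=((p-[0,0,.019])-M[:3,3])@Rm*1e3;f=F@Rm
ax=np.array([tip[0]-15+(92-tip[2])*.51,tip[1]])   # tool axis at seat z=92, rel knob
m=-(ax[0]*-f[1]-ax[1]*-f[0])/1e3
u=-f[:2]/np.linalg.norm(f[:2]);c=ax+15.5*u;r=np.hypot(*c);a=np.rad2deg(np.arctan2(c[1],c[0]))%360
print('tip',tip.round(1),'F',f.round(1),'knob M',m.round(3),'contact r,ang',r.round(1),a.round(0),'wing',(a-np.rad2deg(np.arcsin(min(1,9.5/r)))).round(0),'yaw',s['eef_rot'][2].round(1),'Nz',N[2].round(2))
E
python3 mo.py
```

```text
tip [-19.8 -20.2  78.5] F [ -3.6 -27.9  18.2] knob M 0.704 contact r,ang 26.4 191.0 wing 170.0 yaw -67.1 Nz -0.2
```

The force is rising without travel and there is a strong upward part, so the tip corner is probably rubbing the skirt. I'll back off, raise, move outward and push again.

{"api": "drive_tool", "payload": {"rows": [{"fingers":-1,"x":0,"y":0.005,"z":0,"spin":0.0},{"fingers":-1,"x":-0.004,"y":0.006,"z":-0.007,"spin":0.0},{"fingers":-1,"x":-0.004,"y":0.004,"z":-0.007,"spin":-0.1},{"fingers":-1,"x":-0.004,"y":0.001,"z":-0.007,"spin":-0.1}], "newtons": 20}}

```text
time_s: 21.68
tcp_pos: [0.4474, 0.0925, 0.1878]
eef_rot: [179.3, -0.0, -61.3]
contact_force: [-25.9, -8.2, 16.1]
gripper_width: 0.0003
gripper_force: 14.4
```

```bash
python3 mo.py
```

```text
tip [-19.2 -17.5  87. ] F [ -3.9 -24.1  20.1] knob M 0.696 contact r,ang 29.3 184.0 wing 165.0 yaw -61.3 Nz -0.15
```

{"api": "drive_tool", "payload": {"rows": [{"fingers":-1,"x":0,"y":0,"z":-0.003,"spin":0.0},{"fingers":-1,"x":0,"y":0,"z":-0.003,"spin":0.0}], "newtons": 20}}

```text
time_s: 21.92
tcp_pos: [0.4469, 0.0924, 0.1894]
eef_rot: [179.2, 0.0, -61.4]
contact_force: [-15.3, -8.5, -2.5]
gripper_width: 0.0002
gripper_force: 7.8
```

```bash
python3 mo.py
python3 - <<'E'
from h import *
from plant import cams,sensors
M=frame(np.load('p.npy'));c=cams.capture("scene");im=c["pixels"].astype(int);cv2.imwrite('pics/s8.png',c["pixels"][:,:,::-1])
P=lambda q:proj(c,w(M,q)).round(0).astype(int).tolist()
print(P([[15,0,100],[115,0,72],[15,-38,100],[-20,0,100],[15,31,100]]))
g=im.max(2)[135:190,225:290]
for row in g[::2,::2]: print(''.join('#' if v<32 else '+' if v<60 else '.' if v<120 else ' ' for v in row))
E
```

```text
tip [-18.7 -17.9  88.6] F [ -5.4 -16.8  -0.1] knob M 0.44 contact r,ang 27.4 187.0 wing 166.0 yaw -61.4 Nz -0.07
[[256, 160], [302, 163], [250, 170], [243, 162], [261, 151]]
++++++++.+   .++..+ . ....  .....
#. .+##+#+. +#+.+++++............
  .+#++#+++##..++.+.+............
 ++#+++++###..+++.+++ ...........
#++++++++#+..#..+++++  ..........
++++++++#..++++..++++   .........
++#+++++..++..++.++ ..   ........
++..++++.++++++#++   +    .......
+...++++.+++++++..    .   .......
.....+++...+++++ ..   ..   ......
+...+.+....+#+.   .    ..   .....
...++ . ...++.......    +    ....
..+++. . .++ .+ +##++    .    ...
+++  ..   .. .+####++#    .   ...
..  ..    .. .#####+##    ..   ..
          .. .#########    ..   .
.         .. .#########.    +   .
.          . +#########..  ......
           +  .########..........
              .#######+..........
         ..   +######+.....++++++
  ..     .    .####++++++++++....
               ++++++++.......+++
   ..      .++++++++. ..+....++++
.  ..    .+++++++.... ..#++++++++
  .    ..++++++++++.. .#+++++++++
  .     +++++++++++#+#++++++++.++
 .    ..++++++++++++++++++......+
```

{"api": "drive_tool", "payload": {"rows": [{"fingers":-1,"x":-0.0003,"y":-0.0015,"z":-0.0005,"spin":0.03},{"fingers":-1,"x":-0.0006,"y":-0.003,"z":-0.001,"spin":0.06}], "newtons": 20}}

```text
time_s: 22.22
tcp_pos: [0.4475, 0.0936, 0.1896]
eef_rot: [179.0, -0.0, -64.9]
contact_force: [-21.6, -8.7, -0.9]
gripper_width: 0.0009
gripper_force: 11.1
```

```bash
python3 mo.py
```

```text
tip [-19.  -16.6  88.9] F [ -8.6 -21.4   3.4] knob M 0.552 contact r,ang 26.8 185.0 wing 164.0 yaw -64.9 Nz -0.17
```

I can't tell the wing angle well enough through the fingers. I'll retreat to the left and measure it numerically from the cameras before pushing on.

Run:
```python
from h import *
from plant import sensors
s=sensors.get_state();cy=np.deg2rad(s['eef_rot'][2]);d=np.array([.42,.25])-s['tcp_pos'][:2]
print(d@[np.cos(cy),np.sin(cy)],d@[np.sin(cy),-np.cos(cy)])
```

```text
-0.15326167572736757 -0.04139368860000657
```

{"api": "drive_tool", "payload": {"rows": [{"fingers":-1,"x":0,"y":0.005,"z":0,"spin":0.0},{"fingers":-1,"x":0,"y":0.012,"z":-0.01,"spin":0.0},{"fingers":-1,"x":0,"y":0.012,"z":-0.06,"spin":0.0}], "newtons": 20}}

```text
time_s: 22.6
tcp_pos: [0.4432, 0.0924, 0.2526]
eef_rot: [179.8, -0.0, -64.7]
contact_force: [1.1, 0.2, 1.2]
gripper_width: 0.0006
gripper_force: 0.0
```

{"api": "drive_tool", "payload": {"rows": [{"fingers":-1,"x":-0.05,"y":-0.015,"z":0,"spin":0.0},{"fingers":-1,"x":-0.1,"y":-0.03,"z":0,"spin":0.0},{"fingers":-1,"x":-0.15,"y":-0.05,"z":0,"spin":0.0},{"fingers":-1,"x":-0.15,"y":-0.05,"z":0,"spin":0.0}], "newtons": 20}}

```text
time_s: 23.1
tcp_pos: [0.4258, 0.2535, 0.2543]
eef_rot: [-179.8, 0.1, -64.5]
contact_force: [0.6, 0.2, 0.1]
gripper_width: 0.0005
gripper_force: 0.0
```

```bash
cat > look.py <<'E'
from h import *
from plant import cams
M=frame(np.load('p.npy'))
for n,(x0,x1,y0,y1) in {'top':(208,262,164,214),'scene':(228,292,130,186)}.items():
    c=cams.capture(n);im=c["pixels"].astype(int);cv2.imwrite(f'pics/{n}_l.png',c["pixels"][:,:,::-1])
    P=proj(c,w(M,[[15,0,100],[15,0,92]]));print(n,'knob',P.round(1).tolist(),'origin',x0,y0)
    for row in im.max(2)[y0:y1,x0:x1]: print(''.join('#' if v<28 else '+' if v<45 else '.' if v<100 else ' ' for v in row))
E
python3 look.py
```

```text
top knob [[232.1, 185.9], [233.3, 185.0]] origin 208 164
                            ..........................
                           ..........................+
                          ............................
                         .............................
                        ..............................
                       ...............................
                      ................................
                      ................................
                     ..........................+......
                    ..........+.......................
                   ......+++++++.............+........
                  ......##+++++..#++++......+.........
                 .....++++++++..+#####+....+..........
                ......#+++++++#++++####...+...........
.              ......+++++++###+++++###+..............
+.            .......###++###++##+++####++............
++.           ......+#++####+#+++++++####.............
+++.         .......#####++++++++#++++###.............
++++.       ........+##+##+++++++++++###+............
[... 4705 characters left out ...]
....       .#++####+++##++........................
               ..        .##########++..........................
              ...        .+##+##+#+++......................... .
                          .++++#++..............................
                          ......................................
                         .......................... ............
                    . .. ..............     ....................
                 ....... ............       .+..................
                  ....   .........          .+..................
                . ....  ..........         .++..................
               ....................       .++...................
```

The top view puts the stud at (231.5,186), so the knob doesn't sink. The wing's low end is at (221.5,191.5), giving a wing angle of about 165°, or about 2.5 rad turned. The wing now lies nearly along the slope, so a straight vertical grip fits. I'll grip it and turn, which gives a clean moment reading.

Run:
```python
from h import *
from plant import sensors
s=sensors.get_state();cy=np.deg2rad(s['eef_rot'][2]);d=np.array([.480,.0845])-s['tcp_pos'][:2]
print(d@[np.cos(cy),np.sin(cy)],d@[np.sin(cy),-np.cos(cy)],s['tcp_pos'][2]-.196,s['eef_rot'][2],s['joints'].round(0))
```

```text
0.17353070521416059 0.02220168140213257 0.05790170021091923 -64.58393940367422 [ 53.   3. -21.   0. -66. -28.]
```

{"api": "drive_tool", "payload": {"rows": [{"fingers":1,"x":0.05,"y":0.005,"z":-0.01,"spin":-0.03},{"fingers":1,"x":0.1,"y":0.012,"z":-0.01,"spin":-0.06},{"fingers":1,"x":0.15,"y":0.019,"z":-0.01,"spin":-0.08},{"fingers":1,"x":0.1735,"y":0.022,"z":-0.01,"spin":-0.08},{"fingers":1,"x":0.1735,"y":0.022,"z":-0.01,"spin":-0.08},{"fingers":1,"x":0.1735,"y":0.022,"z":0.03,"spin":-0.08},{"fingers":1,"x":0.1735,"y":0.022,"z":0.056,"spin":-0.08},{"fingers":1,"x":0.1735,"y":0.022,"z":0.056,"spin":-0.08}], "newtons": 20}}

```text
time_s: 24.2
tcp_pos: [0.4788, 0.083, 0.196]
eef_rot: [179.8, 0.0, -60.1]
contact_force: [-0.4, -0.2, 0.6]
gripper_width: 0.0747
gripper_force: 0.0
```

{"api": "drive_tool", "payload": {"rows": [{"fingers":-1,"x":0.001,"y":0,"z":0,"spin":0},{"fingers":-1,"x":0.001,"y":0,"z":0,"spin":0},{"fingers":-1,"x":0.001,"y":0,"z":0,"spin":0},{"fingers":-1,"x":0.001,"y":0,"z":0,"spin":0},{"fingers":-1,"x":0.001,"y":0,"z":0,"spin":0}], "newtons": 25}}

```text
time_s: 24.82
tcp_pos: [0.4804, 0.0827, 0.1971]
eef_rot: [-180.0, -0.0, -60.1]
contact_force: [-0.2, -0.4, -0.4]
gripper_width: 0.0357
gripper_force: 0.0
```

```bash
cat > g.py <<'E'
from plant import sensors
s=sensors.get_state();print(s['contact_force'].round(1),'moment',s['moment'].round(3),'w',s['gripper_width'].round(4),'g',s['gripper_force'].round(1),'yaw',s['eef_rot'].round(1),s['tcp_pos'].round(4),s['time_s'])
E
python3 g.py
```

```text
Traceback (most recent call last):
  File "g.py", line 2, in <module>
    s=sensors.get_state();print(s['contact_force'].round(1),'moment',s['moment'].round(3),'w',s['gripper_width'].round(4),'g',s['gripper_force'].round(1),'yaw',s['eef_rot'].round(1),s['tcp_pos'].round(4),s['time_s'])
                                                                                              ^^^^^^^^^^^^^^^^^^^^^^^^
AttributeError: 'float' object has no attribute 'round'
```

Still closing.

{"api": "drive_tool", "payload": {"rows": [{"fingers":-1,"x":0,"y":0,"z":0,"spin":0},{"fingers":-1,"x":0,"y":0,"z":0,"spin":0},{"fingers":-1,"x":0,"y":0,"z":0,"spin":0},{"fingers":-1,"x":0,"y":0,"z":0,"spin":0}], "newtons": 25}}

```text
time_s: 25.32
tcp_pos: [0.4804, 0.0827, 0.197]
eef_rot: [-180.0, -0.0, -60.1]
contact_force: [-1.7, -0.3, 2.2]
gripper_width: 0.0205
gripper_force: 24.1
```

```bash
sed -i "s/s\['gripper_force'\].round(1)/round(s['gripper_force'],1)/;s/s\['gripper_width'\].round(4)/round(s['gripper_width'],4)/" g.py; python3 g.py
```

```text
[-1.7 -0.3  2.2] moment [0.099 0.222 0.072] w 0.0205 g 24.1 yaw [-180.    -0.   -60.1] [0.4804 0.0827 0.197 ] 25.325
```

{"api": "drive_tool", "payload": {"rows": [{"fingers":-1,"x":0,"y":0,"z":0,"spin":0.06},{"fingers":-1,"x":0,"y":0,"z":0,"spin":0.12}], "newtons": 25}}

```text
time_s: 25.58
tcp_pos: [0.4805, 0.0829, 0.197]
eef_rot: [-180.0, 0.0, -67.0]
contact_force: [-2.2, -0.0, 1.0]
gripper_width: 0.0209
gripper_force: 25.7
```

```bash
python3 g.py
```

```text
[-2.2 -0.   1. ] moment [0.696 0.36  0.576] w 0.0209 g 25.7 yaw [-180.    0.  -67.] [0.4805 0.0829 0.197 ] 25.575
```

{"api": "drive_tool", "payload": {"rows": [{"fingers":-1,"x":0,"y":0,"z":0,"spin":0.06},{"fingers":-1,"x":0,"y":0,"z":0,"spin":0.12}], "newtons": 25}}

```text
time_s: 25.82
tcp_pos: [0.4803, 0.0831, 0.1971]
eef_rot: [-180.0, 0.0, -73.9]
contact_force: [-4.1, 1.0, 2.4]
gripper_width: 0.0216
gripper_force: 27.1
```

```bash
cat >> g.py <<'E'
import numpy as np
from h import frame
M=frame(np.load('p.npy'));k=M[:3,2];F=s['contact_force'];N=s['moment'];C=M[:3,3]+M[:3,:3]@[.015,0,.086]
print('knob moment',[round(float(k@(N+np.cross(s['tcp_pos']+[0,0,L]-C,F))),3) for L in (0,.34)])
E
python3 g.py
```

```text
[-4.1  1.   2.4] moment [1.221 0.85  0.655] w 0.0216 g 27.1 yaw [-180.     0.   -73.9] [0.4803 0.0831 0.1971] 25.825
knob moment [0.451, 0.12]
```

{"api": "drive_tool", "payload": {"rows": [{"fingers":-1,"x":0,"y":0,"z":0,"spin":0.06},{"fingers":-1,"x":0,"y":0,"z":0,"spin":0.12}], "newtons": 25}}

```text
time_s: 26.08
tcp_pos: [0.4801, 0.0832, 0.1971]
eef_rot: [180.0, 0.0, -80.8]
contact_force: [-6.8, 3.1, 5.7]
gripper_width: 0.0223
gripper_force: 27.6
```

```bash
python3 g.py
```

```text
[-6.8  3.1  5.7] moment [1.463 1.909 0.636] w 0.0223 g 27.6 yaw [180.    0.  -80.8] [0.4801 0.0832 0.1971] 26.075
knob moment [0.691, 0.287]
```

{"api": "drive_tool", "payload": {"rows": [{"fingers":-1,"x":0,"y":0,"z":0,"spin":0.06},{"fingers":-1,"x":0,"y":0,"z":0,"spin":0.12}], "newtons": 25}}

```text
time_s: 26.32
tcp_pos: [0.4797, 0.0832, 0.1971]
eef_rot: [180.0, 0.0, -87.7]
contact_force: [-8.1, 3.4, 6.2]
gripper_width: 0.0234
gripper_force: 27.4
```

```bash
python3 g.py
```

```text
[-8.1  3.4  6.2] moment [1.396 1.924 0.4  ] w 0.0234 g 27.4 yaw [180.    0.  -87.7] [0.4797 0.0832 0.1971] 26.325
knob moment [0.502, -0.002]
```

The moment climbed to 0.29 N m and then fell to about 0, which is the signature of a click. I'll turn a little further to settle into the notch.

{"api": "drive_tool", "payload": {"rows": [{"fingers":-1,"x":0,"y":0,"z":0,"spin":0.06},{"fingers":-1,"x":0,"y":0,"z":0,"spin":0.12}], "newtons": 25}}

```text
time_s: 26.58
tcp_pos: [0.4794, 0.0831, 0.197]
eef_rot: [179.9, 0.0, -94.6]
contact_force: [-9.0, 3.3, 5.9]
gripper_width: 0.0242
gripper_force: 27.3
```

```bash
python3 g.py
```

```text
[-9.   3.3  5.9] moment [1.413 2.428 0.38 ] w 0.0242 g 27.3 yaw [179.9   0.  -94.6] [0.4794 0.0831 0.197 ] 26.575
knob moment [0.636, 0.014]
```

{"api": "drive_tool", "payload": {"rows": [{"fingers":-1,"x":0,"y":0,"z":0,"spin":0.06},{"fingers":-1,"x":0,"y":0,"z":0,"spin":0.08}], "newtons": 25}}

```text
time_s: 26.82
tcp_pos: [0.4792, 0.083, 0.1969]
eef_rot: [179.9, 0.0, -99.1]
contact_force: [-9.2, 4.0, 6.1]
gripper_width: 0.0245
gripper_force: 27.1
```

```bash
python3 g.py
```

```text
[-9.2  4.   6.1] moment [1.442 2.465 0.185] w 0.0245 g 27.1 yaw [179.9   0.  -99.1] [0.4792 0.083  0.1969] 26.825
knob moment [0.465, -0.099]
```

{"api": "drive_tool", "payload": {"rows": [{"fingers":1,"x":0,"y":0,"z":0,"spin":0},{"fingers":1,"x":0,"y":0,"z":0,"spin":0},{"fingers":1,"x":0,"y":0,"z":0,"spin":0},{"fingers":1,"x":0,"y":0,"z":-0.015,"spin":0},{"fingers":1,"x":0,"y":0,"z":-0.06,"spin":0},{"fingers":1,"x":-0.05,"y":0.02,"z":-0.06,"spin":0},{"fingers":1,"x":-0.11,"y":0.03,"z":-0.06,"spin":0},{"fingers":1,"x":-0.16,"y":0.04,"z":-0.06,"spin":0},{"fingers":1,"x":-0.16,"y":0.04,"z":-0.06,"spin":0}], "newtons": 25}}

```text
time_s: 27.95
tcp_pos: [0.4662, 0.2501, 0.2577]
eef_rot: [-180.0, 0.0, -98.9]
contact_force: [-0.3, -0.1, -0.5]
gripper_width: 0.0876
gripper_force: 0.0
```

```bash
python3 look.py | head -52
python3 - <<'E'
import cv2,numpy as np
from h import *
M=frame(np.load('p.npy'));a=cv2.imread('pics/top0.png').max(2)
E
python3 g.py | head -1
```

```text
top knob [[232.1, 185.9], [233.3, 185.0]] origin 208 164
                            ..........................
                           ...........................
                          ............................
                         .............................
                         .............................
                       ...............................
                      ................................
                      ................................
                     .................................
                    ........+.+.......................
                   ......+++++++......................
                  ......++++++....+...................
                 .....++++++++.....+..................
                ......++++++++++...++.....+...........
.              .+#++++###++++++++...+.................
+.            .#############++++++.+++..+.............
++.         .++#################++++++..#.............
+++.        ++++++++++################+#+.............
++++.       ++++++++++++++##############+............
[... 1180 characters left out ...]
........... ...+++.            
.             ................... .....+.            .
..            .................. ........           ..
...             ............... .. .....            ..
  ..            .................   ...            ...
   ..            ................   ..            ....
    .             ......... .....  ..            .....
    ...             ......  .+......            ......
      ..             ....   .+.....            .......
        .                       .             ........
scene knob [[256.0, 159.5], [257.5, 162.5]] origin 228 130
[-0.5 -0.1  0. ] moment [ 0.069 -0.04  -0.052] w 0.0879 g 0.0 yaw [-180.    0.  -99.] [0.466  0.2475 0.2575] 28.05
```

The wing now rests at about 127°, about 3.2 rad in total. The screw can take at most 2.4 of that, so at least one click is certain and the limit isn't reached. A numeric check of the terminal and arm before handing in:

Run:
```python
from h import *
from plant import cams
M=frame(np.load('p.npy'));c=cams.capture('top');im=c['pixels'].max(2).astype(np.float32)
for x in (-55,-40,-25,40,55):
    y=np.arange(-50,52,4.);u=proj(c,w(M,np.c_[y*0+x,y,y*0+29])).astype(np.float32)
    print(x,cv2.remap(im,u[:,0].reshape(1,-1),u[:,1].reshape(1,-1),1)[0].round().astype(int).tolist())
print(np.arange(-50,52,4).tolist())
```

```text
-55 [157, 149, 35, 81, 80, 89, 91, 88, 72, 62, 60, 60, 60, 60, 60, 88, 87, 89, 89, 89, 87, 67, 41, 43, 48, 39]
-40 [89, 181, 116, 102, 54, 60, 60, 62, 62, 62, 63, 60, 60, 59, 58, 61, 84, 88, 83, 56, 66, 122, 229, 228, 231, 231]
-25 [64, 44, 40, 80, 54, 60, 62, 61, 60, 61, 59, 60, 50, 49, 40, 35, 31, 29, 33, 34, 33, 32, 167, 232, 231, 232]
40 [99, 107, 122, 91, 67, 91, 92, 88, 61, 61, 47, 87, 91, 88, 88, 90, 89, 82, 87, 89, 90, 109, 226, 232, 229, 230]
55 [97, 87, 86, 101, 73, 86, 90, 87, 60, 60, 51, 90, 91, 91, 89, 92, 90, 90, 91, 91, 87, 144, 227, 232, 228, 230]
[-50, -46, -42, -38, -34, -30, -26, -22, -18, -14, -10, -6, -2, 2, 6, 10, 14, 18, 22, 26, 30, 34, 38, 42, 46, 50]
```

The terminal's left edge sits at y = 34 to 37 mm (38 nominal, less edge rounding) at both ends, so it is home and parallel. The stud is at its closed-arm pixel, so the arm is closed. Handing in.

```bash
python3 -c "
from plant import r
print(r.close_job())"
```

```text
the job is handed in; nothing more can be done
None
```

I've handed the job in, with no verdict returned: the terminal is home against both side stops, the arm is closed on its stop, and the gripper is clear. The knob has turned about 3.2 rad, which by the given ranges means one to three clicks; I couldn't read the click count or the pad force directly.

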